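# Load and square specimen blocks for the microscope

## Task

Get the specimen blocks ready for the microscope: rock every block up out of its tray pocket by pressing its near edge, and lay them face up, side by side on the bed of the squaring jig, their length from fence to pusher. Then pull the lever through its full stroke to push them all up square against the fence, ease it back slowly to home without letting it snap back, and finally lay the retaining bar in its two saddles across the blocks. Leave the white jar and the beaker where they are.

Things in the scene. Friction and masses are not known exactly. Their poses are not given: they have to be found in the camera images.
- block_a: resin specimen block, green, 110 mm long (x) x 40 mm wide (y) x 18 mm thick (z), 65 to 130 g, two metal specimens showing in its top face; origin at the centre of its underside, z up out of its face. May be absent (None). At the start it lies in one of the tray's pockets, its x along the tray's x. Tipped up, its raised end can be gripped across the 40 mm width.
- block_b: resin specimen block, orange, 110 mm long (x) x 40 mm wide (y) x 18 mm thick (z), 65 to 130 g, two metal specimens showing in its top face; origin at the centre of its underside, z up out of its face. May be absent (None). At the start it lies in one of the tray's pockets, its x along the tray's x. Tipped up, its raised end can be gripped across the 40 mm width.
- block_c: resin specimen block, blue, 110 mm long (x) x 40 mm wide (y) x 18 mm thick (z), 65 to 130 g, two metal specimens showing in its top face; origin at the centre of its underside, z up out of its face. May be absent (None). At the start it lies in one of the tray's pockets, its x along the tray's x. Tipped up, its raised end can be gripped across the 40 mm width.
- tray: Fixed grey specimen tray, 136 mm (x) x 185 mm (y) x 54.8 mm high (rim), origin under the middle pocket at bench height, -x end towards the robot. Three pockets at y = -57, 0, +57 mm. A block lies in a pocket with its underside at z = 35.8 mm, face 1 mm below the rim, 1.5 mm free at its sides and +x end and 4.5 mm at its near (-x) end: no room for fingers.
- ridge (a point): Edge of the tray's floor in the middle pocket (5.5 mm nearer than the block's middle; same in all pockets; axes as the tray's). Nearer than it is a trough 32 mm deep. Pressing a block's face near its near end (shut fingertips 13 mm from the end, 14 to 16 mm down, 1 to 5 N) rocks it over the ridge; past 30 degrees it stays tipped at 31 to 38 degrees, far end about 25 mm above the rim.
- jig: Fixed squaring jig, grey base 20 mm thick, 200 mm (x) x 310 mm (y), its -x side towards the robot; origin at bench height. On it: a steel fence, a red pusher rail, two navy saddles and the red lever at its -y end.
- bed (a point): Middle of the jig's flat bed, on its surface 20 mm above the bench, axes as the jig's. Slick steel fence along y, 14 mm high, face at x = -73 mm; slick red pusher along y, 250 mm long, 15 mm high, face at x = +73 mm (lever home) to +39 mm (pulled). Blocks lie between them, length along x, centres within 90 mm in y, any gaps; flush at the fence a block's origin is at x = -18 mm.
- saddles (a point): Point midway between the two saddles, 24 mm above the bed at the height of their seats, axes as the jig's: the bar's origin belongs here, its length along y. Saddles: navy posts at y = -115 and +115 mm, 20 mm wide in y, each a seat with cheeks 12 mm higher before and behind, leaving a slot 30 mm wide in x.
- lever (a joint): Sprung lever, rad: 0 home (leaning 0.12 rad away from the robot), 1.0 fully pulled towards the robot (jig's -x), at a stop. It drives the pusher 34 mm towards the fence. The spring takes about 2 N at the grip to start, 8 N at full stroke; let go, it snaps back fast (let go within 0.1 rad of home it is harmless).
- lever_grip (a point): Point on the axis of the lever's red round handle (20 mm thick, 75 mm long, along the jig's y), 43 mm from the shaft, at which to take it; it can be pinched from above across its thickness, and turns in the grip as the lever swings. It moves on a circle of 150 mm radius about point lever_pivot; about 199 mm above the bench when home.
- lever_pivot (a point): Point on the lever's hinge axis (along the jig's y) level with lever_grip, 50 mm above the bench.
- bar: Loose aluminium retaining bar, 262 mm long (y) x 22 mm wide (x) x 12 mm thick, about 0.2 kg, with a black grip block on its middle (60 mm along y, 20 mm wide in x, from 12 to 38 mm above the bar's underside); origin at the centre of its underside. In the saddles its underside is 24 mm above the bed and it crosses above the blocks.
- jar_white: white plastic sample jar, 56 mm across, 60 mm tall; bystander, origin at its underside
- beaker: glass beaker, 70 mm across, 85 mm tall; bystander, origin at its underside
There are look-alikes about, which are no part of the job. What is meant by the block_a is not purple, and is the smaller of those in its own colour. Several things have the shape of the block_b; the one meant has the colours described above.

How it is judged:
By the outcome, as a careful person would: the job done as asked, in the order asked, and still so for the second after the job is handed in, with the robot touching nothing.
Of block_a, block_b, block_c only 2 to 3 are there at a start; the rules pass over those that are not, and their reading is None.
At some moment in a run one of block_a, block_b, block_c, bar may be knocked a few centimetres aside while the robot is not near it.
It also fails if it takes over 210 s, if anything falls off the work surface, if the arm or the gripper's body presses on something with over 40 N, if the wrist force passes 120 N, or if a joint passes its speed limit or range.

## Robot

A 6-joint arm with a two-finger parallel gripper is mounted at the origin on the work surface. World frame = base frame: x ahead of the robot, y to its left, z up, the work surface at z = 0. Lengths are in m, angles in degrees, forces in N, time in s.
With the tool pointing down it reaches from about 0.4 to 0.825 m from the base axis. Payload 7 kg.
Tool frame: the origin (TCP) lies midway between the tips of the shut fingers; the grasp point (between the pads) lies 19 mm behind it (ctrl.grip_point_offset is the distance from the TCP to the grasp point, in m); x points along the fingers, y is the direction in which the jaws open and shut, and the axes are right-handed (so a half turn about x gives the same grasp; the last joint's range is limited). The gripper opens to 88 mm and grips with 3 to 60 N. Pads are 19 mm wide; open, the fingers measure 130 mm over their backs; the gripper's body (78 mm by 193 mm) begins 47 mm behind the grasp point.
Start: joints at [92.768, 20.546, 0.682, 0, -70.136, -16.507], TCP at [0.16, 0.656, 0.227] pointing down, gripper open.
Joint ranges: [-176.03, 176.03], [-82.01, 121.73], [-58.28, 71.71], [-173.87, 95.51], [-174.79, -0.11], [-173.66, 173.66]. Speed limits (degrees/s): [136.94, 136.94, 172.46, 180, 180, 180].

## Interface

Orientations are given as [roll, pitch, yaw] about the fixed x, y, z axes, in that order (R = Rz(yaw) Ry(pitch) Rx(roll)).
In Python, from plant import ctrl gives the robot as it stands.
- The arm moves only by the tool drive_tool, never from a script. Its argument "plan" is a list of rows, each a list of 3 entries, a list of its own where there are three numbers: the shift along the tool's x, y, z in m, then the turn, a rotation vector about the tool's x, y, z in degrees, then the opening, from 0 (shut) to 1 (fully open). In form: [[[dx, dy, dz], [wx, wy, wz], grip], ...]. A call has 1 to 20 rows; each row is the pose to reach, as a shift and turn from the pose measured when the call began, along the tool's axes at that moment; what a row does not reach only later rows make up. A row lasts 1/12 s, in which the tool goes at most 41.7 mm and 7.16 degrees, less where a joint would pass 70% of its speed; a pose out of reach is approached as far as the arm can. A call with a gripper value outside its range is refused whole. The fingers move at their own pace and stop on an object; the grip force is fixed at half the most. Time passes only in rows, so rows that repeat a pose let the fingers close. It gives the time, the measured TCP pose, the force and the opening at its end, in the units of the state.
- ctrl.get_obs(): the state, without advancing time (a new reading comes with each control period).
- ctrl.snapshot(name): name is "scene" or "side" or "wrist"; returns the picture (420x560x3 uint8, blue, green, red); there is no depth.
- ctrl.get_calibration(name): a dict with "fx", "fy", "cx", "cy" (pixels), "R" (3x3) and "t" (3): a world point X has camera coordinates R X + t. Camera axes: x right, y down, z forward; pixel columns grow to the right and rows downward; lengths in m; the calibration is good to about 2 mm. A picture is of the moment at which its call begins: read the wrist's pose just before it. get_calibration takes no time and is no camera call; for the wrist camera it gives the pose at the moment of the call.
- ctrl.close_job(): hands the job in, once; it reports no verdict.
Trained networks look in the newest picture that a camera, given by its name, has taken for a name from the list of things; names that differ only in an ending like _2 or _b are one class to them, and where a whole thing is asked for, a point or a joint stands for the part that bears it (a point fixed in the world has none). Each returns a list of dicts, best first, with "confidence" (0 to 1); they miss things now and then, are a little off and sometimes report something else, mostly with a low value. They report only what shows in the picture. A call takes as long as a camera call. They do not tell look-alikes from the thing itself.
- ctrl.cut_out(camera, name): "pixels" (420x560 bool, what is visible of it) and "pixel" ([column, row] in pixels, amid what is visible of it).
- ctrl.landmark_of(camera, name): "pixel" ([column, row] in pixels: a listed point, or the origin of a listed thing).
The state is a dict: "clock": time; "joint_pos": joint angles; "qvel": joint speeds; "tau": joint torques, N m; "tool_pos": TCP position; "orientation": TCP orientation; "force": force on the tool from outside, world axes, zero at the start; "moment": the same for the moment, N m; "opening": finger opening in m.
Only numpy, scipy, OpenCV 4.12 (cv2) and the standard library are available. Lean on these libraries where they do the work, as an engineer would, in place of code of your own. Each camera call takes 0.05 s, during which the arm holds its last target. There are 200 camera calls.

## Working session

There is one attempt and no reset: what is moved stays moved. The work goes in short steps, Python scripts to look and compute and a tool call to move; the robot and the scene stay as the last step left them, time stands still between calls to the robot, and variables do not carry over. Pictures are saved under pics/ and viewed, about 12 in all and at most 16, crops included, and the job is handed in when it is done.

Besides the shell and the picture viewer there is one more tool, called after "Call:" as name([rows], argument=value, ...), one row to a line, values as JSON. drive_tool: Moves the arm, as the interface text tells. Its arguments: {"type":"object","properties":{"plan":{"type":"array","items":{"type":"array"}}},"required":["plan"]}

```bash
ls; mkdir -p pics; python3 - <<'E'
from plant import ctrl
import cv2
o=ctrl.get_obs(); print(o)
for n in ["scene","side","wrist"]:
    im=ctrl.snapshot(n); cv2.imwrite(f"pics/{n}0.png",im)
    c=ctrl.get_calibration(n); print(n,c)
E
```

```text
pics
{'clock': 0.0, 'joint_pos': array([ 9.27695997e+01,  2.05915084e+01,  6.33406921e-01, -1.89018598e-02,
       -7.01359023e+01, -1.65069316e+01]), 'qvel': array([-0.00025065,  0.03397192, -0.04386037, -0.02927572, -0.03537762,
       -0.08767386]), 'tau': array([ 4.15470122e-04, -5.82717884e+01,  2.93056834e+01,  6.99736968e+00,
        6.95154449e-03, -1.45626946e-04]), 'tool_pos': array([0.16021037, 0.65520664, 0.22562291]), 'orientation': array([ 95.80441169,  89.90433103, -97.93935745]), 'force': array([-0.03967077, -1.18081947, -0.14655862]), 'moment': array([ 0.02724587,  0.05632753, -0.00381917]), 'opening': 0.08780891607451503}
scene {'fx': 390.22426784545564, 'fy': 390.22426784545564, 'cx': 280.6673858940443, 'cy': 215.6521309640888, 'R': array([[ 0.23670358,  0.97148897,  0.01343883],
       [ 0.80869285, -0.18933415, -0.55692769],
       [-0.53850468,  0.14269467, -0.83045225]]), 't': array([-0.05393033, -0.33601664,  1.49414599])}
side {'fx': 383.28184014117454, 'fy': 383.28184014117454, 'cx': 278.7811942264131, 'cy': 212.1834355318901, 'R': array([[ 0.87529512, -0.48305255, -0.02277471],
       [-0.28910922, -0.48495414, -0.82536982],
       [ 0.3876523 ,  0.72902655, -0.56413294]]), 't': array([-0.45192219,  0.23213793,  0.88919766])}
wrist {'fx': 370.07685800966186, 'fy': 370.07685800966186, 'cx': 270.11765334982545, 'cy': 207.60734436749075, 'R': array([[-0.2379586 , -0.97127292,  0.00215118],
       [-0.93267297,  0.22911882,  0.27861387],
       [-0.27110298,  0.06429222, -0.96040079]]), 't': array([ 0.67444454, -0.03574778,  0.39252595])}
```

View pics/scene0.png

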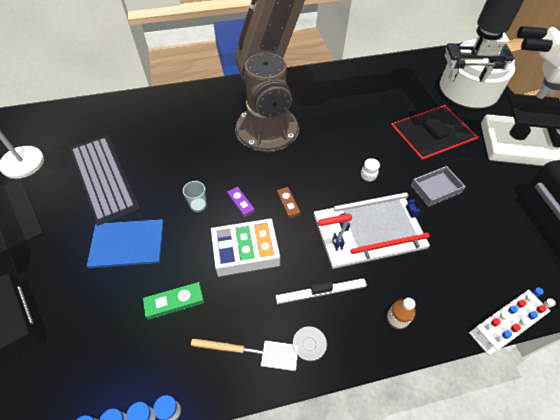

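View pics/side0.png

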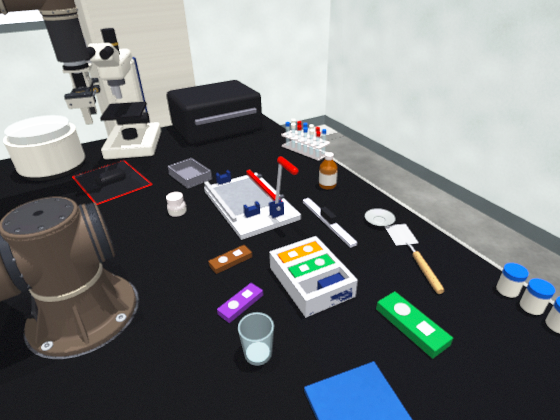

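```bash
cat > h.py <<'E'
from plant import ctrl
import numpy as np, cv2
from scipy.spatial.transform import Rotation as Ro
def ray(c,p):
    d=np.array([(p[0]-c['cx'])/c['fx'],(p[1]-c['cy'])/c['fy'],1.])
    return -c['R'].T@c['t'], c['R'].T@d
def atz(c,p,z):
    o,d=ray(c,p); return o+d*(z-o[2])/d[2]
def proj(c,X):
    q=np.asarray(X)@c['R'].T+c['t']; return np.stack([c['fx']*q[...,0]/q[...,2]+c['cx'],c['fy']*q[...,1]/q[...,2]+c['cy']],-1)
def tri(cs,ps):
    A=np.zeros((3,3));b=np.zeros(3)
    for c,p in zip(cs,ps):
        o,d=ray(c,p);d=d/np.linalg.norm(d);M=np.eye(3)-np.outer(d,d);A+=M;b+=M@o
    return np.linalg.solve(A,b)
def rows(T1p,T1R,o=None):
    "shift/rotvec (deg) in the tool frame from now to world pose"
    o=o or ctrl.get_obs(); R=Ro.from_euler('xyz',o['orientation'],degrees=True)
    return np.round(R.inv().apply(np.asarray(T1p)-o['tool_pos']),4), np.round((R.inv()*T1R).as_rotvec(degrees=True),2)
def down(yaw,tilt=0):
    "tool x down, jaw direction (tool y) at world angle yaw deg"
    y=np.array([np.cos(np.radians(yaw)),np.sin(np.radians(yaw)),0]);x=np.array([0,0,-1.])
    return Ro.from_matrix(np.stack([x,y,np.cross(x,y)],1))
E
python3 - <<'E'
from h import *
S=cv2.imread('pics/scene0.png');D=cv2.imread('pics/side0.png')
a=cv2.resize(S[150:350,170:450],None,fx=2.8,fy=2.8,interpolation=cv2.INTER_CUBIC)
cv2.imwrite('pics/crop1.png',a)
cs={n:ctrl.get_calibration(n) for n in('scene','side')}
z={'block_a':.0358,'block_b':.0358,'block_c':.0358,'tray':0,'ridge':.0358,'jig':0,'bed':.02,'saddles':.044,'lever_grip':.199,'lever_pivot':.05,'bar':0,'jar_white':0,'beaker':0}
for n,h in z.items():
    for c in cs:
        for d in ctrl.landmark_of(c,n)[:3]:
            print(n,c,round(d['confidence'],2),np.round(d['pixel'],1),atz(cs[c],d['pixel'],h)[:2].round(4))
o=ctrl.get_obs();print(o['clock'],[proj(cs[c],o['tool_pos']) for c in cs])
E
```

```text
block_a scene 0.88 [246.1 247.5] [ 0.516  -0.1766]
block_a scene 0.86 [285.6 205.2] [ 0.393  -0.0245]
block_a scene 0.74 [174.3 301.1] [ 0.6353 -0.3987]
block_a side 0.94 [242.4 306. ] [ 0.316  -0.1982]
block_a side 0.92 [229.5 258.8] [ 0.3527 -0.0378]
block_a side 0.83 [412.2 325.3] [ 0.5996 -0.4225]
block_b scene 0.88 [246.1 247.5] [ 0.516  -0.1766]
block_b scene 0.86 [285.6 205.2] [ 0.393  -0.0245]
block_b scene 0.74 [174.3 301.1] [ 0.6353 -0.3987]
block_b side 0.94 [242.4 306. ] [ 0.316  -0.1982]
block_b side 0.92 [229.5 258.8] [ 0.3527 -0.0378]
block_b side 0.83 [412.2 325.3] [ 0.5996 -0.4225]
block_c scene 0.88 [246.1 247.5] [ 0.516  -0.1766]
block_c scene 0.86 [285.6 205.2] [ 0.393  -0.0245]
block_c scene 0.74 [174.3 301.1] [ 0.6353 -0.3987]
block_c side 0.94 [242.4 306. ] [ 0.316  -0.1982]
block_c side 0.92 [229.5 258.8] [ 0.3527 -0.0378]
block_c side 0.83 [412.2 325.3] [ 0.5996 -0.4225]
tray scene 0.98 [247.  249.5] [ 0.5034 -0.1736]
tray scene 0.44 [331.9 219.8] [0.4589 0.1144]
tray scene 0.36 [196.3 207.3] [ 0.31   -0.3057]
tray side 0.82 [311.2 280.9] [ 0.51   -0.1789]
ri
[... 351 characters left out ...]
90.5] [0.4942 0.254 ]
saddles side 0.72 [301.6 257.7] [ 0.5084 -0.1351]
lever_grip scene 0.73 [331.5 217.4] [0.5704 0.0518]
lever_grip scene 0.62 [365.3 227.9] [0.6216 0.1273]
lever_grip side 0.73 [286.4 166. ] [0.5756 0.0553]
bar scene 0.69 [323.6 292. ] [0.6909 0.0145]
bar side 0.81 [325.9 224.7] [ 0.6766 -0.0021]
jar_white scene 0.66 [331.3 217. ] [0.4481 0.1159]
jar_white scene 0.51 [368.  173.4] [0.3014 0.2987]
jar_white side 0.94 [176.1 212.8] [0.3044 0.2932]
jar_white side 0.15 [312.3 280.8] [ 0.5125 -0.18  ]
beaker scene 0.88 [196.5 208.1] [ 0.3133 -0.3054]
beaker side 0.79 [256.1 351.4] [ 0.3007 -0.2936]
1.45 [array([466.08331114,  79.95492726]), array([ 92.22882497, 118.20607634])]
```

View pics/crop1.png

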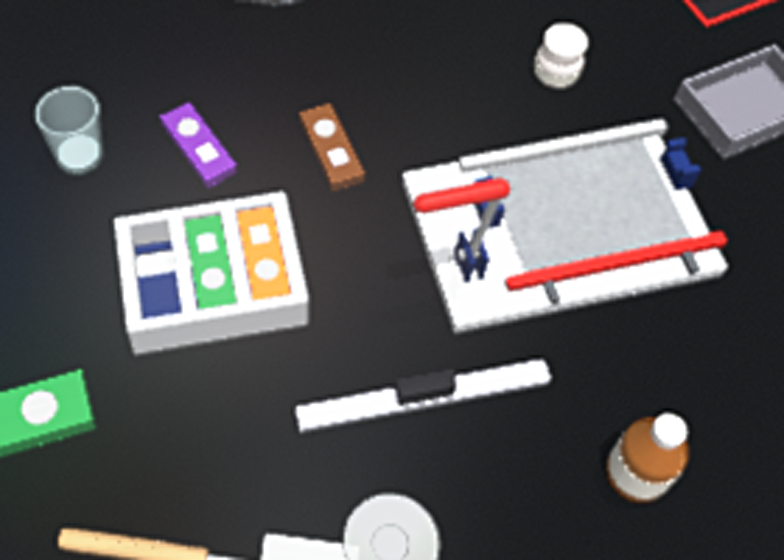

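```bash
python3 - <<'E'
from h import *
o=ctrl.get_obs();R=Ro.from_euler('xyz',o['orientation'],degrees=True);print(R.as_matrix().round(3))
c=ctrl.get_calibration('wrist');C=-c['R'].T@c['t'];print('cam in tool',R.inv().apply(C-o['tool_pos']).round(4)); print('cam axes in tool\n',(c['R']@R.as_matrix()).round(3))
s=ctrl.get_calibration('scene')
f=[atz(s,p,.034)[:2] for p in((335,208.2),(407.5,195.3))];print(f,np.degrees(np.arctan2(*(f[1]-f[0])[::-1])))
f=[atz(s,p,.0548)[:2] for p in((170+117/2.8,150+215/2.8),(170+285/2.8,150+195/2.8))];print('tray',f,np.degrees(np.arctan2(*(f[1]-f[0])[::-1])))
# view pose above between tray/jig
for yaw in (90,-90): print(yaw,rows([.42,-.13,.33],down(yaw)))
E
```

```text
[[-0.    -0.237 -0.971]
 [-0.    -0.971  0.237]
 [-1.     0.     0.   ]]
cam in tool [-0.1597 -0.0004 -0.0754]
cam axes in tool
 [[-0.001  1.     0.   ]
 [-0.279 -0.001  0.96 ]
 [ 0.96   0.001  0.279]]
[array([0.4391567 , 0.12683756]), array([0.44418351, 0.37514123])] 88.84022782118258
tray [array([ 0.43282476, -0.26470511]), array([ 0.44900901, -0.0826443 ])] 84.92005890772452
90 (array([-0.1034,  0.7015, -0.4388]), array([ 1.6626e+02, -1.0000e-02, -0.0000e+00]))
-90 (array([-0.1034,  0.7015, -0.4388]), array([-1.374e+01,  0.000e+00, -1.000e-02]))
```

```bash
python3 - <<'E'
from h import *
print(rows([.30,.5,.37],down(-90)),rows([.57,.25,.37],down(-90)))
E
```

```text
(array([-0.1435,  0.118 , -0.1727]), array([-1.374e+01,  0.000e+00, -1.000e-02])) (array([-0.1435,  0.2968, -0.4943]), array([-1.374e+01,  0.000e+00, -1.000e-02]))
```

Call:
drive_tool([
  [[-0.144, 0, 0], [0, 0, 0], 1],
  [[-0.144, 0, 0], [0, 0, 0], 1],
  [[-0.144, 0.118, -0.173], [-13.7, 0, 0], 1],
  [[-0.144, 0.118, -0.173], [-13.7, 0, 0], 1],
  [[-0.144, 0.118, -0.173], [-13.7, 0, 0], 1],
  [[-0.144, 0.118, -0.173], [-13.7, 0, 0], 1],
  [[-0.144, 0.297, -0.494], [-13.7, 0, 0], 1],
  [[-0.144, 0.297, -0.494], [-13.7, 0, 0], 1],
  [[-0.144, 0.297, -0.494], [-13.7, 0, 0], 1],
  [[-0.144, 0.297, -0.494], [-13.7, 0, 0], 1],
  [[-0.144, 0.297, -0.494], [-13.7, 0, 0], 1],
  [[-0.144, 0.297, -0.494], [-13.7, 0, 0], 1],
  [[-0.144, 0.297, -0.494], [-13.7, 0, 0], 1],
  [[-0.144, 0.297, -0.494], [-13.7, 0, 0], 1],
  [[-0.144, 0.297, -0.494], [-13.7, 0, 0], 1],
  [[-0.144, 0.297, -0.494], [-13.7, 0, 0], 1],
  [[-0.144, 0.297, -0.494], [-13.7, 0, 0], 1],
  [[-0.144, 0.297, -0.494], [-13.7, 0, 0], 1],
])

```text
clock: 2.95
tool_pos: [0.5711, 0.2478, 0.37]
orientation: [43.7, 89.9, -136.6]
force: [1.3, 0.4, 0.3]
opening: 0.0875
```

```bash
python3 - <<'E'
from h import *
import pickle
o=ctrl.get_obs();c=ctrl.get_calibration('wrist');im=ctrl.snapshot('wrist');cv2.imwrite('pics/w1.png',im);pickle.dump(c,open('pics/w1.pkl','wb'))
print(o['tool_pos'],o['joint_pos'],o['clock'])
for n,h in {'bed':.02,'saddles':.044,'jig':0,'lever_grip':.199,'lever_pivot':.05}.items():
    for d in ctrl.landmark_of('wrist',n)[:2]: print(n,round(d['confidence'],2),d['pixel'],atz(c,d['pixel'],h).round(4))
print(rows([.55,-.17,.37],down(-90)))
E
```

```text
[0.57105818 0.24776388 0.36996295] [ 4.14014554e+01  1.25300053e+01  7.81920450e+00  1.84929396e-03
 -8.53423490e+01  4.83250622e+01] 2.95
bed 0.86 [269.9, 194.9] [0.517  0.2481 0.02  ]
saddles 0.96 [270.3, 209.6] [0.5024 0.2477 0.044 ]
jig 0.58 [294.2, 188.6] [0.5213 0.2124 0.    ]
lever_grip 0.82 [487.7, 174.9] [0.5802 0.0502 0.199 ]
lever_pivot 0.2 [451.9, 64.4] [0.6868 0.0263 0.05  ]
(array([0.0007, 0.4208, 0.0194]), array([ 0.06, -0.02,  0.02]))
```

View pics/w1.png

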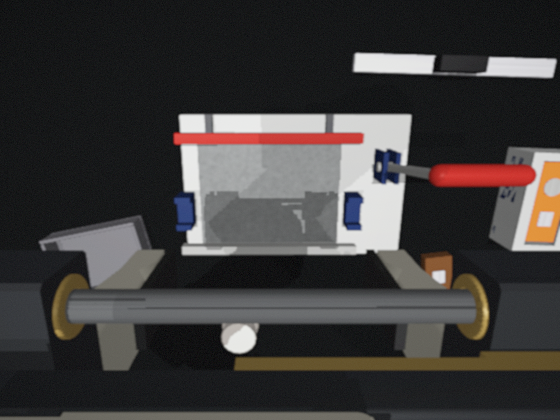

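```bash
python3 - <<'E'
from h import *
import pickle
c=pickle.load(open('pics/w1.pkl','rb'))
for n,p,z in [('TL',(180,115),.02),('TR',(411,114),.02),('BR',(402,250),.02),('fenceL',(182,248),.034),('fenceR',(356,248),.034),('sadL',(185,212),.05),('sadR',(353,211),.05),('push L',(174,143),.035),('pushR',(363,143),.035),('barL',(354,63),.006),('barR',(555,68),.006),('barGrip',(462,63),.038),('hL',(430,175),.199),('hR',(535,175),.199)]:
    print(n,atz(c,p,z).round(4))
E
```

```text
TL [0.6278 0.3677 0.02  ]
TR [0.6275 0.059  0.02  ]
BR [0.4316 0.0525 0.02  ]
fenceL [0.4424 0.3751 0.034 ]
fenceR [0.441  0.1245 0.034 ]
sadL [0.5014 0.3632 0.05  ]
sadR [0.5016 0.1357 0.05  ]
push L [0.5924 0.3747 0.035 ]
pushR [0.5911 0.1244 0.035 ]
barL [0.6928 0.1359 0.006 ]
barR [ 0.6853 -0.1317  0.006 ]
barGrip [0.6893 0.0085 0.038 ]
hL [0.5804 0.1026 0.199 ]
hR [0.5798 0.0072 0.199 ]
```

Call:
drive_tool([
  [[0, 0.421, 0.019], [0, 0, 0], 1],
  [[0, 0.421, 0.019], [0, 0, 0], 1],
  [[0, 0.421, 0.019], [0, 0, 0], 1],
  [[0, 0.421, 0.019], [0, 0, 0], 1],
  [[0, 0.421, 0.019], [0, 0, 0], 1],
  [[0, 0.421, 0.019], [0, 0, 0], 1],
  [[0, 0.421, 0.019], [0, 0, 0], 1],
  [[0, 0.421, 0.019], [0, 0, 0], 1],
  [[0, 0.421, 0.019], [0, 0, 0], 1],
  [[0, 0.421, 0.019], [0, 0, 0], 1],
  [[0, 0.421, 0.019], [0, 0, 0], 1],
  [[0, 0.421, 0.019], [0, 0, 0], 1],
  [[0, 0.421, 0.019], [0, 0, 0], 0.5],
])

```text
clock: 4.33
tool_pos: [0.5504, -0.1697, 0.3707]
orientation: [-130.2, 90.0, 49.9]
force: [-0.6, 0.7, -0.6]
opening: 0.085
```

```bash
python3 - <<'E'
from h import *
import pickle
o=ctrl.get_obs();c=ctrl.get_calibration('wrist');im=ctrl.snapshot('wrist');cv2.imwrite('pics/w2.png',im);pickle.dump(c,open('pics/w2.pkl','wb'))
print(o['tool_pos'],o['joint_pos'],o['clock'],o['force'])
for n,h in {'ridge':.0358,'block_a':.0358,'block_b':.0358,'block_c':.0358,'lever_grip':.199,'tray':0,'bar':0}.items():
    for d in ctrl.landmark_of('wrist',n)[:4]: print(n,round(d['confidence'],2),np.round(d['pixel'],1),atz(c,d['pixel'],h).round(4))
E
```

```text
[ 0.5503678  -0.16971685  0.37074776] [ 2.28969198e+00  7.79840458e+00  2.11255742e+00 -3.50797383e-02
 -8.42822538e+01  8.77649606e+01] 4.3333 [-0.5555181   0.66304841 -0.5569135 ]
block_a 0.9 [238.4 185.6] [ 0.5136 -0.1261  0.0358]
block_a 0.8 [265.1 295.5] [ 0.3456 -0.1621  0.0358]
block_a 0.79 [166.2 273.7] [ 0.3813 -0.0171  0.0358]
block_a 0.7 [442.9 100.7] [ 0.6254 -0.3913  0.0358]
block_b 0.9 [238.4 185.6] [ 0.5136 -0.1261  0.0358]
block_b 0.8 [265.1 295.5] [ 0.3456 -0.1621  0.0358]
block_b 0.79 [166.2 273.7] [ 0.3813 -0.0171  0.0358]
block_b 0.7 [442.9 100.7] [ 0.6254 -0.3913  0.0358]
block_c 0.9 [238.4 185.6] [ 0.5136 -0.1261  0.0358]
block_c 0.8 [265.1 295.5] [ 0.3456 -0.1621  0.0358]
block_c 0.79 [166.2 273.7] [ 0.3813 -0.0171  0.0358]
block_c 0.7 [442.9 100.7] [ 0.6254 -0.3913  0.0358]
lever_grip 0.75 [ 24.1 155.1] [0.5785 0.0509 0.199 ]
bar 0.63 [138.9  50.1] [0.6897 0.0049 0.    ]
```

View pics/w2.png

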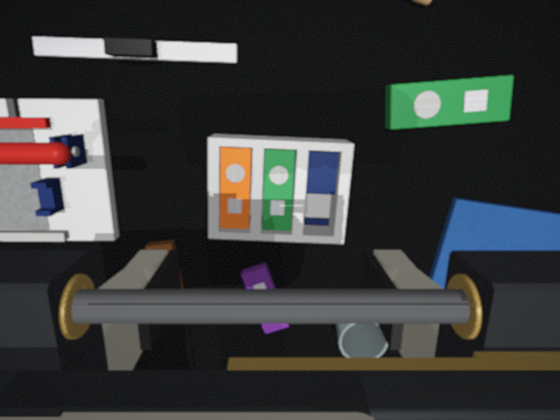

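```bash
python3 - <<'E'
from h import *
import pickle
w=cv2.imread('pics/w2.png');d=cv2.imread('pics/side0.png')
a=cv2.resize(w[125:255,200:360],(480,390),interpolation=cv2.INTER_CUBIC)
b=cv2.resize(d[225:320,260:365],(431,390),interpolation=cv2.INTER_CUBIC)[:,:320]
cv2.imwrite('pics/c2.png',np.hstack([a,cv2.resize(d[225:320,285:363],(320,390),interpolation=cv2.INTER_CUBIC)]))
c=pickle.load(open('pics/w2.pkl','rb'))
for n,cc,thr in [('orange',(30,140,255),0),('green',(60,160,30),0)]:
    h=cv2.cvtColor(w,cv2.COLOR_BGR2HSV)
    m=cv2.inRange(h,(8,120,60),(25,255,255)) if n=='orange' else cv2.inRange(h,(45,100,40),(80,255,255))
    m[:, :205]=0;m[:,355:]=0;m[245:]=0
    m=cv2.morphologyEx(m,cv2.MORPH_CLOSE,np.ones((3,3)))
    k,_,st,_=cv2.connectedComponentsWithStats(m);print(n,st)
    ct=max(cv2.findContours(m,0,2)[0],key=cv2.contourArea)
    bx=cv2.boxPoints(cv2.minAreaRect(ct));P=np.array([atz(c,p,.0538) for p in bx]);print(bx.round(1),P.round(4),P.mean(0), [np.linalg.norm(P[i]-P[i-1]).round(4) for i in range(4)])
for p in [(208,136),(353,141),(345,243),(207,239)]: print(atz(c,p,.0548).round(4))
E
```

```text
orange [[     0      0    560    420 233280]
 [   220    147     31     82   1920]]
[[220. 147.]
 [250. 147.]
 [250. 228.]
 [220. 228.]] [[ 0.5683 -0.1053  0.0538]
 [ 0.5683 -0.1437  0.0538]
 [ 0.4586 -0.1421  0.0538]
 [ 0.4586 -0.1013  0.0538]] [ 0.51344328 -0.12311679  0.0538    ] [np.float64(0.1098), np.float64(0.0384), np.float64(0.1097), np.float64(0.0409)]
green [[     0      0    560    420 233463]
 [   263    149     32     81   1737]]
[[261.3 228.7]
 [264.9 148.9]
 [294.7 150.3]
 [291.1 230.1]] [[ 0.4575 -0.1575  0.0538]
 [ 0.5659 -0.1628  0.0538]
 [ 0.5642 -0.2011  0.0538]
 [ 0.4556 -0.1982  0.0538]] [ 0.51080109 -0.17989273  0.0538    ] [np.float64(0.0407), np.float64(0.1085), np.float64(0.0383), np.float64(0.1086)]
[ 0.5823 -0.0908  0.0548]
[ 0.5761 -0.2749  0.0548]
[ 0.4372 -0.2726  0.0548]
[ 0.443  -0.083   0.0548]
```

View pics/c2.png

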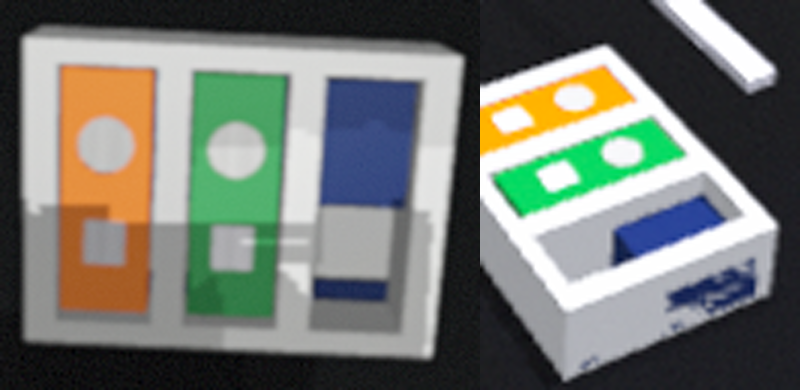

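```bash
python3 - <<'E'
from h import *
print(rows([.4688,-.1784,.09],down(-92)))
E
```

```text
(array([0.2808, 0.0089, 0.0819]), array([ 2.14, -0.03,  0.02]))
```

Call:
drive_tool([
  [[0, 0.009, 0.082], [2.1, 0, 0], 0],
  [[0, 0.009, 0.082], [2.1, 0, 0], 0],
  [[0.281, 0.009, 0.082], [2.1, 0, 0], 0],
  [[0.281, 0.009, 0.082], [2.1, 0, 0], 0],
  [[0.281, 0.009, 0.082], [2.1, 0, 0], 0],
  [[0.281, 0.009, 0.082], [2.1, 0, 0], 0],
  [[0.281, 0.009, 0.082], [2.1, 0, 0], 0],
  [[0.281, 0.009, 0.082], [2.1, 0, 0], 0],
  [[0.281, 0.009, 0.082], [2.1, 0, 0], 0],
  [[0.281, 0.009, 0.082], [2.1, 0, 0], 0],
  [[0.281, 0.009, 0.082], [2.1, 0, 0], 0],
  [[0.281, 0.009, 0.082], [2.1, 0, 0], 0],
])

```text
clock: 5.73
tool_pos: [0.4703, -0.1786, 0.0916]
orientation: [175.7, 89.9, -6.2]
force: [0.5, 0.1, 1.2]
opening: 0.0007
```

```bash
python3 - <<'E'
from h import *
o=ctrl.get_obs();print(o['tool_pos'],o['force'],o['opening'])
s=ctrl.snapshot('side');w=ctrl.snapshot('scene')
a=cv2.resize(s[180:320,230:370],(400,400),interpolation=cv2.INTER_CUBIC);b=cv2.resize(w[190:290,190:290],(400,400),interpolation=cv2.INTER_CUBIC)
cv2.imwrite('pics/c3.png',np.hstack([a,b]))
print(rows([.4688,-.1784,.0548],down(-92)))
E
```

```text
[ 0.47026776 -0.17856983  0.09161605] [0.49980743 0.10741458 1.22264841] 0.0006976398778074695
(array([ 0.0374, -0.    ,  0.002 ]), array([ 0.08, -0.27,  0.01]))
```

View pics/c3.png

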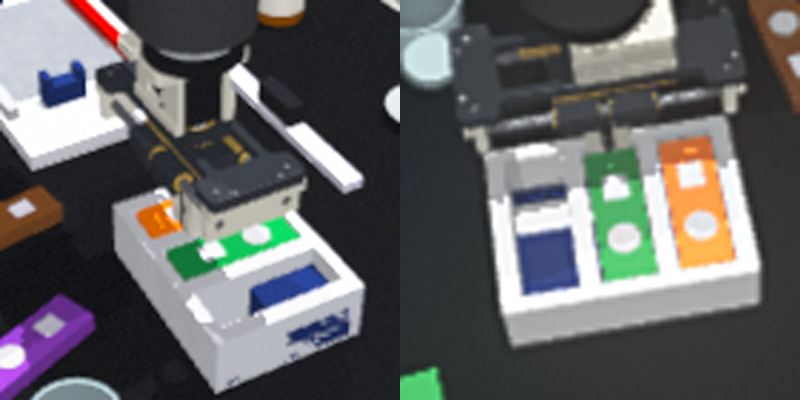

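Call:
drive_tool([
  [[0.02, 0, 0.002], [0, 0, 0], 0],
  [[0.034, 0, 0.002], [0, 0, 0], 0],
  [[0.037, 0, 0.002], [0, 0, 0], 0],
  [[0.04, 0, 0.002], [0, 0, 0], 0],
  [[0.043, 0, 0.002], [0, 0, 0], 0],
  [[0.046, 0, 0.002], [0, 0, 0], 0],
  [[0.049, 0, 0.002], [0, 0, 0], 0],
  [[0.051, 0, 0.002], [0, 0, 0], 0],
  [[0.053, 0, 0.002], [0, 0, 0], 0],
  [[0.053, 0, 0.002], [0, 0, 0], 0],
])

```text
clock: 6.67
tool_pos: [0.4689, -0.1784, 0.039]
orientation: [-177.3, 89.7, 0.7]
force: [0.1, -0.0, -0.1]
opening: 0.0002
```

```bash
python3 - <<'E'
from h import *
o=ctrl.get_obs();print(o['tool_pos'],o['force'],o['opening'])
s=ctrl.snapshot('side');w=ctrl.snapshot('scene')
a=cv2.resize(s[180:320,230:370],(400,400),interpolation=cv2.INTER_CUBIC);b=cv2.resize(w[190:290,190:290],(400,400),interpolation=cv2.INTER_CUBIC)
cv2.imwrite('pics/c4.png',np.hstack([a,b]))
E
```

```text
[ 0.46885922 -0.17842868  0.03895076] [ 0.1248991  -0.0373571  -0.09528786] 0.0001990386769108015
```

View pics/c4.png

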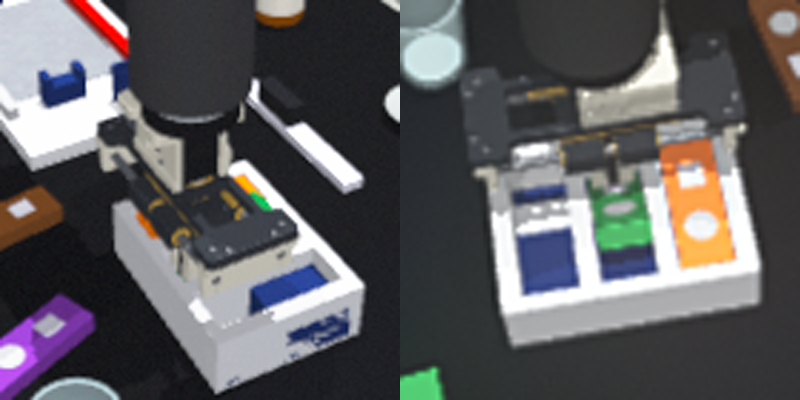

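Call:
drive_tool([
  [[-0.04, 0, 0], [0, 0, 0], 0],
  [[-0.08, 0, 0], [0, 0, 0], 0],
  [[-0.12, 0, 0], [0, 0, 0], 0],
  [[-0.16, 0, -0.02], [0, 0, 0], 0.55],
  [[-0.2, 0, -0.04], [0, 0, 0], 0.55],
  [[-0.24, 0, -0.04], [0, 0, 0], 0.55],
  [[-0.24, 0, -0.04], [0, 0, 0], 0.55],
  [[-0.24, 0, -0.04], [0, 0, 0], 0.55],
])

```text
clock: 7.43
tool_pos: [0.5096, -0.18, 0.2828]
orientation: [180.0, 89.4, -2.0]
force: [-0.1, 0.0, -1.3]
opening: 0.0282
```

```bash
python3 - <<'E'
from h import *
import pickle
o=ctrl.get_obs();print(o['tool_pos'],o['force'],o['opening'],o['clock'])
C={n:ctrl.get_calibration(n) for n in('scene','side','wrist')}
I={n:ctrl.snapshot(n) for n in C}
pickle.dump((C,I),open('pics/t1.pkl','wb'))
box={'scene':(200,300,190,290),'side':(180,320,230,370),'wrist':(60,260,150,400)}
out=[]
for n,(a,b,c,d) in box.items():out.append(cv2.resize(I[n][a:b,c:d],(400 if n!='side' else 400,400),interpolation=cv2.INTER_CUBIC))
cv2.imwrite('pics/c5.png',cv2.resize(np.hstack(out),(800,267)))
E
```

```text
[ 0.50957258 -0.17995038  0.28280723] [-0.13090621  0.04026035 -1.33511914] 0.02819305778132934 7.4333
```

View pics/c5.png

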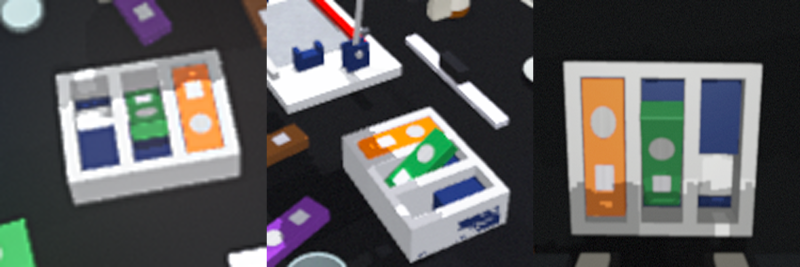

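```bash
cat > fit.py <<'E'
from h import *
from scipy.optimize import minimize
T=np.array([.5095,-.180]);yaw=-2.
def tray2w(P):
    R=Ro.from_euler('z',yaw,degrees=True); return R.apply(P)+np.r_[T,0]
g=np.linspace(-1,1,25)
u,v=[a.ravel() for a in np.meshgrid(g,g)]
F=[]
for k in range(3):
    for s in(-1,1):
        a=np.zeros((u.size,3));a[:,k]=s;a[:,(k+1)%3]=u;a[:,(k+2)%3]=v;F.append(a)
box=np.vstack(F)*[.055,.02,.009]+[0,0,.009]
def pose(p):  # x,z of underside centre, tilt deg, y  (tray frame)
    R=Ro.from_euler('y',-p[2],degrees=True); return R, np.array([p[0],p[3],p[1]])
def sil(c,p,y0,shape):
    R,t=pose(p);P=R.apply(box)+t
    W=tray2w(P);cam=-c['R'].T@c['t']
    camt=Ro.from_euler('z',-yaw,degrees=True).apply(cam-np.r_[T,0])
    s=(.0548-P[:,2])/(camt[2]-P[:,2]);Q=P+(camt-P)*s[:,None]
    vis=(s<0)|((abs(Q[:,0])<.058)&(abs(Q[:,1]-y0)<.0215))
    m=np.zeros(shape,np.uint8);q=proj(c,W[vis])
    cv2.fillConvexPoly(m,cv2.convexHull((q*16).round().astype(np.int32)),1,cv2.LINE_8,4);return m
def fit(C,M,y0):
    def cost(p): return sum(1-(lambda m:(m&M[n]).sum()/max(1,(m|M[n]).sum()))(sil(C[n],p,y0,M[n].shape)) for n in M)
    best=None
    for th in(30,35,40):
      for zz in (.035,.04,.045):
        r=minimize(cost,[.0,zz,th,y0],method='Nelder-Mead',options=dict(initial_simplex=np.array([.0,zz,th,y0])+np.vstack([np.zeros(4),np.diag([.008,.006,6,.003])]),xatol=1e-4,fatol=1e-4))
        if best is None or r.fun<best.fun:best=r
    return best
def mask(im,lo,hi,b):
    m=cv2.inRange(cv2.cvtColor(im,cv2.COLOR_BGR2HSV),lo,hi);k=np.zeros_like(m);k[b[0]:b[1],b[2]:b[3]]=m[b[0]:b[1],b[2]:b[3]]
    ct=max(cv2.findContours(k,0,2)[0],key=cv2.contourArea);m=np.zeros_like(k);cv2.fillConvexPoly(m,cv2.convexHull(ct),1);return m
def grasp(p,s=.042,h=.002):
    "world TCP, rotation (normal to block, jaw along y) for a point s along block from centre, h above underside"
    R,t=pose(p);P=tray2w(R.apply([s,0,h])+t)
    Rw=Ro.from_euler('z',yaw,degrees=True)*R
    # tool x=-zb, tool y=-yb, tool z=-xb
    X=Rw.as_matrix();return P,Ro.from_matrix(np.stack([-X[:,2],-X[:,1],np.cross(-X[:,2],-X[:,1])],1))
E
python3 - <<'E'
from fit import *
import pickle
C,I=pickle.load(open('pics/t1.pkl','rb'))
b={'scene':(200,300,190,290),'side':(180,320,230,370),'wrist':(60,260,200,300)}
M={n:mask(I[n],(45,80,30),(80,255,255),b[n]) for n in b}
print({n:int(M[n].sum()) for n in M})
r=fit(C,M,0);print(r.fun,r.x)
R,t=pose(r.x);print('far top, far bottom (tray)',R.apply([[.055,0,.018],[.055,0,0]])+t)
P,Rg=grasp(r.x);print(P,rows(P,Rg)); A=Rg.as_matrix()[:,0];print('pre',rows(P-.07*A,Rg))
# check on orange (untipped) model
M2={n:mask(I[n],(8,110,50),(25,255,255),{'scene':(200,300,190,290),'side':(180,320,230,370),'wrist':(60,260,160,240)}[n]) for n in b}
def cost(p): return sum(1-(lambda m:(m&M2[n]).sum()/(m|M2[n]).sum())(sil(C[n],[p[0],.0358,0,p[1]],.057,M2[n].shape)) for n in M2)
r=minimize(cost,[.0015,.057],method='Nelder-Mead',options=dict(initial_simplex=[[.0015,.057],[.006,.057],[.0015,.06]]));print('orange',r.x,r.fun)
E
```

```text
{'scene': 261, 'side': 532, 'wrist': 2973}
0.24718814638841669 [-1.81031345e-03  3.76287070e-02  4.09611750e+01  3.64765114e-04]
far top, far bottom (tray) [[0.0279233  0.00036477 0.08727659]
 [0.03972315 0.00036477 0.07368382]]
[ 0.53809037 -0.18063341  0.06667201] (array([ 2.118e-01,  1.000e-04, -3.040e-02]), array([ 0.05, 40.78,  0.05]))
pre (array([ 0.1588, -0.    ,  0.0153]), array([ 0.05, 40.78,  0.05]))
orange [0.00277005 0.05835747] 0.22339045326602391
```

```bash
python3 - <<'E'
from fit import *
p=[0,0,38,0];_,Rg=grasp(p);A=Rg.as_matrix()[:,0];P=np.array([.5392,-.181,.0655])
print(rows(P,Rg),rows(P-.06*A,Rg))
E
```

```text
(array([ 0.213 ,  0.0004, -0.0315]), array([ 0.06, 37.82,  0.05])) (array([0.1656, 0.0003, 0.0053]), array([ 0.06, 37.82,  0.05]))
```

Call:
drive_tool([
  [[0.04, 0, 0.005], [0, 7, 0], 0.6],
  [[0.08, 0, 0.005], [0, 14, 0], 0.6],
  [[0.12, 0, 0.005], [0, 21, 0], 0.6],
  [[0.15, 0, 0.005], [0, 28, 0], 0.6],
  [[0.166, 0, 0.005], [0, 35, 0], 0.6],
  [[0.166, 0, 0.005], [0, 37.8, 0], 0.6],
  [[0.166, 0, 0.005], [0, 37.8, 0], 0.6],
  [[0.178, 0, -0.004], [0, 37.8, 0], 0.6],
  [[0.19, 0, -0.013], [0, 37.8, 0], 0.6],
  [[0.202, 0, -0.022], [0, 37.8, 0], 0.6],
  [[0.213, 0, -0.031], [0, 37.8, 0], 0.6],
  [[0.213, 0, -0.031], [0, 37.8, 0], 0.6],
  [[0.213, 0, -0.031], [0, 37.8, 0], 0],
  [[0.213, 0, -0.031], [0, 37.8, 0], 0],
  [[0.213, 0, -0.031], [0, 37.8, 0], 0],
  [[0.213, 0, -0.031], [0, 37.8, 0], 0],
  [[0.213, 0, -0.031], [0, 37.8, 0], 0],
])

```text
clock: 9.0
tool_pos: [0.4847, -0.1833, 0.1393]
orientation: [-178.1, 54.5, 0.4]
force: [-0.4, 0.2, 0.6]
opening: 0.0248
```

```bash
python3 - <<'E'
from h import *
o=ctrl.get_obs();print(o['tool_pos'],o['force'],o['moment'],o['opening'],o['clock'])
E
```

```text
[ 0.48469385 -0.1833038   0.1393343 ] [-0.41336215  0.23728623  0.6069522 ] [-0.00345003  1.98423735  0.01270957] 0.024811167882370762 9.0
```

```bash
python3 - <<'E'
from fit import *
o=ctrl.get_obs();print(o['joint_pos'].round(1),o['qvel'].round(1))
p=[0,0,38,0];_,Rg=grasp(p);P=np.array([.5392,-.181,.0655])
print(rows(P,Rg))
E
```

```text
[  0.5  -3.9 -58.2  12.6  -0.2  75.4] [-0.  -0.2  0.1 -0.  -0.  -0.1]
(array([ 0.0918, -0.0019, -0.0014]), array([0.04, 2.49, 1.41]))
```

```bash
python3 - <<'E'
from fit import *
_,Rg=grasp([0,0,22,0]);A=Rg.as_matrix()[:,0];P=np.array([.5392,-.181,.067])
print(rows(P-.06*A,Rg),rows(P,Rg))
E
```

```text
(array([ 0.0322, -0.0034, -0.0163]), array([  0.23, -13.51,   1.39])) (array([ 0.0906, -0.002 , -0.0023]), array([  0.23, -13.51,   1.39]))
```

Call:
drive_tool([
  [[0, -0.003, -0.016], [0, -7, 0.7], 0.6],
  [[0, -0.003, -0.016], [0, -13.5, 1.4], 0.6],
  [[0.016, -0.003, -0.016], [0.2, -13.5, 1.4], 0.6],
  [[0.032, -0.003, -0.016], [0.2, -13.5, 1.4], 0.6],
  [[0.032, -0.003, -0.016], [0.2, -13.5, 1.4], 0.6],
  [[0.032, -0.003, -0.016], [0.2, -13.5, 1.4], 0.6],
  [[0.032, -0.003, -0.016], [0.2, -13.5, 1.4], 0.6],
  [[0.032, -0.003, -0.016], [0.2, -13.5, 1.4], 0.6],
])

```text
clock: 9.67
tool_pos: [0.5158, -0.1807, 0.1229]
orientation: [179.9, 68.0, -2.0]
force: [-0.7, -0.4, -0.5]
opening: 0.0527
```

```bash
python3 - <<'E'
from fit import *
o=ctrl.get_obs();print(o['joint_pos'].round(1),o['tool_pos'],o['opening'])
_,Rg=grasp([0,0,22,0]);A=Rg.as_matrix()[:,0];P=np.array([.5392,-.181,.067])
print(rows(P-.06*A,Rg),rows(P,Rg))
E
```

```text
[  2.4   3.5 -43.    4.5 -21.6  81.7] [ 0.51581398 -0.18070372  0.12293723] 0.052739505533205236
(array([ 0.0006, -0.0005, -0.0007]), array([ 0.03, -0.03, -0.01])) (array([ 0.0606, -0.0005, -0.0007]), array([ 0.03, -0.03, -0.01]))
```

Reachable. Descend and grip.

Call:
drive_tool([
  [[0.015, 0, 0], [0, 0, 0], 0.6],
  [[0.03, 0, 0], [0, 0, 0], 0.6],
  [[0.04, 0, 0], [0, 0, 0], 0.6],
  [[0.05, 0, 0], [0, 0, 0], 0.6],
  [[0.06, 0, 0], [0, 0, 0], 0.6],
  [[0.06, 0, 0], [0, 0, 0], 0.6],
  [[0.06, 0, 0], [0, 0, 0], 0],
  [[0.06, 0, 0], [0, 0, 0], 0],
  [[0.06, 0, 0], [0, 0, 0], 0],
  [[0.06, 0, 0], [0, 0, 0], 0],
  [[0.06, 0, 0], [0, 0, 0], 0],
  [[0.06, 0, 0], [0, 0, 0], 0],
])

```text
clock: 10.67
tool_pos: [0.5387, -0.1815, 0.068]
orientation: [179.9, 67.9, -2.0]
force: [-1.2, -1.0, 3.2]
opening: 0.0397
```

```bash
python3 - <<'E'
from h import *
o=ctrl.get_obs();print(o['joint_pos'].round(1),o['tool_pos'],o['opening'],o['force'],o['moment'])
_R=Ro.from_euler('xyz',o['orientation'],degrees=True);print(_R.as_matrix().round(3))
print(rows(o['tool_pos']+[0,0,.08],_R),rows(o['tool_pos']+[0,0,.15],_R))
E
```

```text
[  2.   10.7 -45.5   7.4 -11.8  79.1] [ 0.53866352 -0.18154817  0.06804022] 0.03967736786777775 [-1.21566114 -1.01360078  3.20096853] [-0.21709201  1.13476232 -0.06617997]
[[ 0.376 -0.034 -0.926]
 [-0.013 -0.999  0.032]
 [-0.926  0.    -0.376]]
(array([-0.0741,  0.    , -0.0301]), array([0., 0., 0.])) (array([-1.39e-01,  1.00e-04, -5.64e-02]), array([0., 0., 0.]))
```

Call:
drive_tool([
  [[-0.009, 0, -0.004], [0, 0, 0], 0],
  [[-0.019, 0, -0.008], [0, 0, 0], 0],
  [[-0.037, 0, -0.015], [0, 0, 0], 0],
  [[-0.056, 0, -0.023], [0, 0, 0], 0],
  [[-0.074, 0, -0.03], [0, 0, 0], 0],
  [[-0.105, 0, -0.043], [0, 0, 0], 0],
  [[-0.139, 0, -0.056], [0, 0, 0], 0],
  [[-0.139, 0, -0.056], [0, 0, 0], 0],
  [[-0.139, 0, -0.056], [0, 0, 0], 0],
])

```text
clock: 11.42
tool_pos: [0.5393, -0.1814, 0.2205]
orientation: [-180.0, 67.6, -2.0]
force: [-0.6, 0.2, -2.3]
opening: 0.0397
```

```bash
python3 - <<'E'
from h import *
import pickle
o=ctrl.get_obs();print(o['joint_pos'].round(1),o['tool_pos'],o['opening'],o['force'])
C={n:ctrl.get_calibration(n) for n in('scene','side','wrist')}
I={n:ctrl.snapshot(n) for n in C}
pickle.dump((o,C,I),open('pics/t2.pkl','wb'))
for n in C:
  m=cv2.inRange(cv2.cvtColor(I[n],cv2.COLOR_BGR2HSV),(45,80,30),(80,255,255))
  k,l,st,ce=cv2.connectedComponentsWithStats(m);print(n,st[1:][st[1:,4]>30].tolist())
print(proj(C['side'],o['tool_pos']),proj(C['scene'],o['tool_pos']))
cv2.imwrite('pics/c6.png',np.hstack([cv2.resize(I['side'][100:320,230:390],(400,550)),cv2.resize(I['wrist'],(400,300))[np.r_[0:300,0:250]]]))
E
```

```text
[  2.2  -1.4 -32.2   2.7 -36.8  84. ] [ 0.5392929  -0.18136687  0.22053675] 0.039747142792024445 [-0.6405753   0.21491145 -2.25763266]
scene [[232, 205, 19, 19, 222], [142, 281, 63, 39, 1202]]
side [[287, 204, 40, 38, 604], [376, 291, 78, 68, 2022]]
wrist [[400, 126, 160, 77, 7647], [222, 241, 97, 48, 4396], [229, 323, 82, 34, 2102]]
[325.55404635 204.05604755] [241.62964602 220.2112799 ]
```

View pics/c6.png

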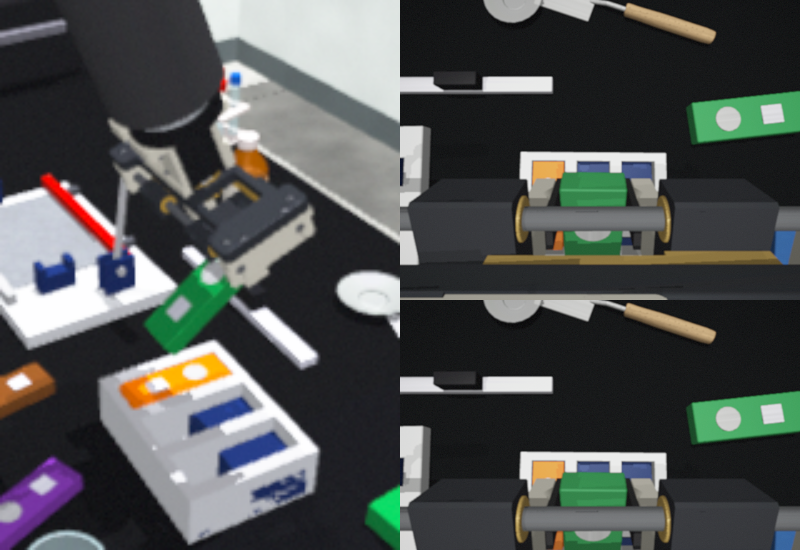

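```bash
cat > held.py <<'E'
from fit import *
def corners(s0,s1): return np.array([[a,b,c] for a in(s0,s1) for b in(-.02,.02) for c in(0,.018)])
def render(c,P,shape):
    m=np.zeros(shape,np.uint8);cv2.fillConvexPoly(m,cv2.convexHull((proj(c,P)*16).round().astype(np.int32)),1,cv2.LINE_8,4);return m
def heldpose(o,q):
    "q: s,h of TCP in block, tool-block tilt phi (deg, block tilt minus tool tilt), lateral"
    Rt=Ro.from_euler('xyz',o['orientation'],degrees=True)
    B=Ro.from_matrix(np.array([[0,0,-1.],[0,-1,0],[-1,0,0]]).T)   # block axes in tool when phi=0: xb=-z, yb=-y, zb=-x
    Rb=Rt*B*Ro.from_euler('y',-q[2],degrees=True)
    return Rb,o['tool_pos']-Rb.apply([q[0],q[3],q[1]])
def fitheld(o,C,I,lo,hi,boxes):
    M={n:mask(I[n],lo,hi,boxes[n]) for n in boxes}
    def cost(q):
        Rb,t=heldpose(o,q);k=0
        for n in M:
            f=render(C[n],Rb.apply(corners(-.055,.055))+t,M[n].shape);k+=(M[n]&(1-f)).sum()
            if n=='side': k+=(render(C[n],Rb.apply(corners(-.055,.0))+t,M[n].shape)&(1-M[n])).sum()
        return float(k)
    best=None
    for s in(.038,.044):
      for ph in(10,16,24):
        q0=np.array([s,.004,ph,0])
        r=minimize(cost,q0,method='Nelder-Mead',options=dict(initial_simplex=q0+np.vstack([np.zeros(4),np.diag([.006,.004,8,.003])]),maxiter=400))
        print(r.fun,r.x.round(4))
        if best is None or r.fun<best.fun:best=r
    return best
E
python3 - <<'E'
from held import *
import pickle
o,C,I=pickle.load(open('pics/t2.pkl','rb'))
r=fitheld(o,C,I,(45,80,30),(80,255,255),{'side':(200,246,280,330),'scene':(200,230,225,260)})
E
```

```text
24.0 [ 4.53000e-02  5.60000e-03  1.52373e+01 -1.40000e-03]
21.0 [ 4.56000e-02  3.10000e-03  1.62372e+01 -4.00000e-04]
21.0 [ 4.53000e-02  3.90000e-03  1.55561e+01 -3.00000e-04]
27.0 [ 4.40000e-02  6.20000e-03  1.47473e+01 -8.00000e-04]
27.0 [4.58000e-02 4.20000e-03 1.49185e+01 3.00000e-04]
21.0 [ 4.51000e-02  8.30000e-03  1.29106e+01 -7.00000e-04]
```

```bash
python3 - <<'E'
from h import *
def tilt(yaw,t):
    X=(Ro.from_euler('z',yaw,degrees=True)*Ro.from_euler('y',-t,degrees=True)).as_matrix()
    return Ro.from_matrix(np.stack([-X[:,2],-X[:,1],np.cross(-X[:,2],-X[:,1])],1))
Rg=tilt(-.3,-15.5)
for p in ([.539,-.181,.33],[.564,.05,.33],[.564,.32,.33],[.564,.32,.10]): print(rows(p,Rg))
E
cat >> h.py <<'E'
def tilt(yaw,t):
    "tool leaning back t deg towards the robot, jaw along -y of a frame with this yaw"
    X=(Ro.from_euler('z',yaw,degrees=True)*Ro.from_euler('y',-t,degrees=True)).as_matrix()
    return Ro.from_matrix(np.stack([-X[:,2],-X[:,1],np.cross(-X[:,2],-X[:,1])],1))
E
```

```text
(array([-0.1047, -0.0004, -0.0442]), array([ -1.72, -37.47,  -0.1 ]))
(array([-0.0984, -0.2322, -0.0599]), array([ -1.72, -37.47,  -0.1 ]))
(array([-0.1019, -0.502 , -0.0512]), array([ -1.72, -37.47,  -0.1 ]))
(array([ 0.1114, -0.502 ,  0.0348]), array([ -1.72, -37.47,  -0.1 ]))
```

Call:
drive_tool([
  [[-0.035, 0, -0.015], [0, 0, 0], 0],
  [[-0.07, 0, -0.03], [0, 0, 0], 0],
  [[-0.105, 0, -0.044], [0, -4, 0], 0],
  [[-0.105, -0.03, -0.046], [-0.3, -8, 0], 0],
  [[-0.104, -0.065, -0.048], [-0.5, -12, 0], 0],
  [[-0.103, -0.1, -0.05], [-0.7, -16, 0], 0],
  [[-0.102, -0.135, -0.052], [-0.9, -20, 0], 0],
  [[-0.101, -0.17, -0.055], [-1.1, -24, 0], 0],
  [[-0.1, -0.205, -0.057], [-1.3, -28, 0], 0],
  [[-0.099, -0.24, -0.059], [-1.5, -32, 0], 0],
  [[-0.099, -0.275, -0.058], [-1.7, -35, 0], 0],
  [[-0.099, -0.31, -0.057], [-1.7, -37.5, 0], 0],
  [[-0.1, -0.345, -0.056], [-1.7, -37.5, 0], 0],
  [[-0.1, -0.38, -0.055], [-1.7, -37.5, 0], 0],
  [[-0.101, -0.415, -0.054], [-1.7, -37.5, 0], 0],
  [[-0.102, -0.45, -0.053], [-1.7, -37.5, 0], 0],
  [[-0.102, -0.48, -0.052], [-1.7, -37.5, 0], 0],
  [[-0.102, -0.502, -0.051], [-1.7, -37.5, 0], 0],
  [[-0.102, -0.502, -0.051], [-1.7, -37.5, 0], 0],
])

```text
clock: 13.15
tool_pos: [0.5628, 0.3242, 0.3261]
orientation: [0.8, 74.2, -179.4]
force: [-0.0, -1.1, -1.2]
opening: 0.0396
```

```bash
python3 - <<'E'
from h import *
o=ctrl.get_obs();print(o['joint_pos'].round(1),o['tool_pos'],o['opening'],o['force'])
Rg=tilt(-.3,-15.5)
for p in ([.564,.32,.10],[.564,.32,.055]): print(rows(p,Rg))
E
```

```text
[ 40.8  25.   22.6 -10.3 -99.6  48.4] [0.56282687 0.32423635 0.32612707] 0.039622054969665824 [-0.01196688 -1.14123092 -1.22019401]
(array([ 0.2173,  0.0034, -0.0626]), array([ 0.09,  0.27, -0.24]))
(array([ 0.2606,  0.0032, -0.0748]), array([ 0.09,  0.27, -0.24]))
```

Call:
drive_tool([
  [[0.035, 0.003, -0.01], [0, 0.3, -0.2], 0],
  [[0.07, 0.003, -0.02], [0, 0.3, -0.2], 0],
  [[0.105, 0.003, -0.03], [0, 0.3, -0.2], 0],
  [[0.14, 0.003, -0.04], [0, 0.3, -0.2], 0],
  [[0.175, 0.003, -0.05], [0, 0.3, -0.2], 0],
  [[0.21, 0.003, -0.06], [0, 0.3, -0.2], 0],
  [[0.24, 0.003, -0.069], [0, 0.3, -0.2], 0],
  [[0.261, 0.003, -0.075], [0, 0.3, -0.2], 0],
  [[0.261, 0.003, -0.075], [0, 0.3, -0.2], 0],
  [[0.261, 0.003, -0.075], [0, 0.3, -0.2], 0],
])

```text
clock: 13.98
tool_pos: [0.5631, 0.3189, 0.0523]
orientation: [0.8, 74.3, -179.4]
force: [0.7, 0.5, -0.6]
opening: 0.0395
```

```bash
python3 - <<'E'
from held import *
o=ctrl.get_obs();print(o['joint_pos'].round(1),o['tool_pos'],o['opening'],o['force'])
C={n:ctrl.get_calibration(n) for n in('scene','side')}
I={n:ctrl.snapshot(n) for n in C}
cv2.imwrite('pics/c7.png',np.hstack([cv2.resize(I['side'][110:250,180:320],(400,400),interpolation=cv2.INTER_CUBIC),cv2.resize(I['scene'][160:270,320:430],(400,400),interpolation=cv2.INTER_CUBIC)]))
for z in(.03,.026,.024): print(rows([.564,.32,z],tilt(-.3,-15.5)))
E
```

```text
[ 40.5  34.5   2.2 -10.6 -70.1  54. ] [0.56313126 0.31893113 0.0523112 ] 0.03948339081621074 [ 0.65119924  0.53284253 -0.55421169]
(array([ 0.0249,  0.0004, -0.0059]), array([ 0.11, -0.11, -0.03]))
(array([ 0.0288,  0.0004, -0.0069]), array([ 0.11, -0.11, -0.03]))
(array([ 0.0307,  0.0004, -0.0075]), array([ 0.11, -0.11, -0.03]))
```

View pics/c7.png

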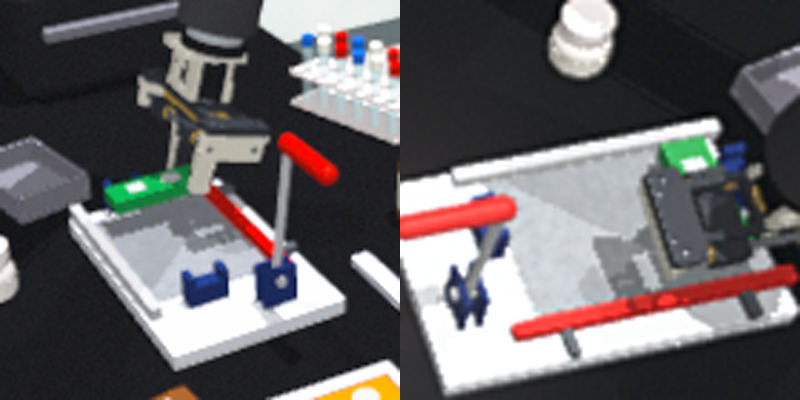

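Call:
drive_tool([
  [[0.01, 0, -0.002], [0, 0, 0], 0],
  [[0.018, 0, -0.004], [0, 0, 0], 0],
  [[0.023, 0, -0.006], [0, 0, 0], 0],
  [[0.026, 0, -0.007], [0, 0, 0], 0],
  [[0.028, 0, -0.007], [0, 0, 0], 0],
  [[0.028, 0, -0.007], [0, 0, 0], 0],
])

```text
clock: 14.58
tool_pos: [0.5642, 0.3203, 0.0266]
orientation: [0.1, 74.6, 179.9]
force: [-1.3, -0.2, 1.6]
opening: 0.0396
```

```bash
python3 - <<'E'
from h import *
o=ctrl.get_obs();print(o['tool_pos'],o['opening'],o['force'],o['moment'])
for z in(.026,.024,.022): print(rows([.564,.32,z],tilt(-.3,-15.5)))
E
```

```text
[0.56416146 0.32026972 0.02656517] 0.039637070947240644 [-1.2578104  -0.20968271  1.6142095 ] [-0.10014364 -0.59564409  0.02858797]
(array([0.0006, 0.0003, 0.    ]), array([ 0.11, -0.09, -0.06]))
(array([ 0.0025,  0.0003, -0.0005]), array([ 0.11, -0.09, -0.06]))
(array([ 0.0044,  0.0003, -0.0011]), array([ 0.11, -0.09, -0.06]))
```

Call:
drive_tool([
  [[0.0015, 0, 0], [0, 0, 0], 0],
  [[0.0025, 0, -0.0005], [0, 0, 0], 0],
  [[0.0025, 0, -0.0005], [0, 0, 0], 0],
])

```text
clock: 14.83
tool_pos: [0.5644, 0.3205, 0.0246]
orientation: [-0.0, 74.6, 179.8]
force: [1.0, -0.4, 3.1]
opening: 0.0396
```

Call:
drive_tool([
  [[0, 0, 0], [0, 0, 0], 0.5],
  [[0, 0, 0], [0, 0, 0], 0.55],
  [[0, 0, 0], [0, 0, 0], 0.6],
  [[0, 0, 0], [0, 0, 0], 0.6],
  [[-0.01, 0, 0], [0, 0, 0], 0.6],
  [[-0.03, 0, 0], [0, 0, 0], 0.6],
  [[-0.06, 0, 0], [0, 0, 0], 0.6],
  [[-0.1, 0, 0], [0, 0, 0], 0.6],
  [[-0.14, 0, 0.01], [0, 0, 0], 0.6],
  [[-0.18, 0, 0.02], [0, 0, 0], 0.6],
  [[-0.22, 0, 0.03], [0, 0, 0], 0.6],
  [[-0.26, 0, 0.05], [0, 0, 0], 0.6],
  [[-0.3, 0, 0.07], [0, 0, 0], 0.6],
])

```text
clock: 15.92
tool_pos: [0.5774, 0.3198, 0.3291]
orientation: [-0.0, 74.7, 179.8]
force: [1.1, 0.4, 0.6]
opening: 0.0524
```

```bash
python3 - <<'E'
from held import *
o=ctrl.get_obs();print(o['tool_pos'],o['opening'],o['force'],o['clock'])
C={n:ctrl.get_calibration(n) for n in('scene','side')}
I={n:ctrl.snapshot(n) for n in C}
M={'side':mask(I['side'],(45,80,30),(80,255,255),(140,230,190,300)),'scene':mask(I['scene'],(45,80,30),(80,255,255),(170,250,340,430))}
def cost(p):
    R=Ro.from_euler('z',p[2],degrees=True);P=R.apply(corners(-.055,.055))+[p[0],p[1],.02];k=0
    for n in M:
        m=render(C[n],P,M[n].shape);k+=1-(m&M[n]).sum()/(m|M[n]).sum()
    return k
q0=np.array([.519,.32,0]);r=minimize(cost,q0,method='Nelder-Mead',options=dict(initial_simplex=q0+np.vstack([np.zeros(3),np.diag([.01,.01,6])])));print(r.x,r.fun)
# orange position check for tray
h=[.4688-.0006,-.1784,.09]
T=np.array([.5095,-.180]);R=Ro.from_euler('z',-2,degrees=True)
P=R.apply([-.0405,.0572,0])+np.r_[T,0];print('press',P)
for z in (.33,.10): print(rows([P[0],P[1],z],down(-92)))
print(rows([.56,.10,.33],down(-92)))
E
```

```text
[0.57739086 0.31975821 0.3291365 ] 0.05241166944559784 [1.05656268 0.43127179 0.62502477] 15.9167
[ 0.52059375  0.32352694 -0.54249332] 0.17981735949068067
press [ 0.47102092 -0.12142142  0.        ]
(array([0.0302, 0.4425, 0.1028]), array([ 1.9 , 14.64,  0.16]))
(array([0.2527, 0.4441, 0.0447]), array([ 1.9 , 14.64,  0.16]))
(array([0.0094, 0.2208, 0.0169]), array([ 1.9 , 14.64,  0.16]))
```

Call:
drive_tool([
  [[0.01, 0.221, 0.017], [1, 7, 0], 0],
  [[0.01, 0.221, 0.017], [1.9, 14.6, 0], 0],
  [[0.01, 0.221, 0.017], [1.9, 14.6, 0], 0],
  [[0.01, 0.221, 0.017], [1.9, 14.6, 0], 0],
  [[0.01, 0.221, 0.017], [1.9, 14.6, 0], 0],
  [[0.03, 0.443, 0.103], [1.9, 14.6, 0], 0],
  [[0.03, 0.443, 0.103], [1.9, 14.6, 0], 0],
  [[0.03, 0.443, 0.103], [1.9, 14.6, 0], 0],
  [[0.03, 0.443, 0.103], [1.9, 14.6, 0], 0],
  [[0.03, 0.443, 0.103], [1.9, 14.6, 0], 0],
  [[0.03, 0.443, 0.103], [1.9, 14.6, 0], 0],
  [[0.03, 0.443, 0.103], [1.9, 14.6, 0], 0],
  [[0.07, 0.443, 0.092], [1.9, 14.6, 0], 0],
  [[0.11, 0.443, 0.082], [1.9, 14.6, 0], 0],
  [[0.15, 0.443, 0.072], [1.9, 14.6, 0], 0],
  [[0.19, 0.444, 0.061], [1.9, 14.6, 0], 0],
  [[0.23, 0.444, 0.051], [1.9, 14.6, 0], 0],
  [[0.253, 0.444, 0.045], [1.9, 14.6, 0], 0],
  [[0.253, 0.444, 0.045], [1.9, 14.6, 0], 0],
])

```text
clock: 17.6
tool_pos: [0.467, -0.1216, 0.0955]
orientation: [-12.8, 89.5, 165.1]
force: [-0.5, -0.6, 0.4]
opening: 0.0004
```

```bash
python3 - <<'E'
from held import *
o=ctrl.get_obs();print(o['tool_pos'],o['opening'],o['force'],o['clock'])
print(rows([.4710,-.1214,.0388],down(-92)))
I=ctrl.snapshot('scene');C=ctrl.get_calibration('scene')
m=cv2.inRange(cv2.cvtColor(I,cv2.COLOR_BGR2HSV),(8,110,50),(25,255,255));print(cv2.connectedComponentsWithStats(m[200:300,190:300])[2].tolist())
print('orange landmark',[ (d['confidence'],atz(C,d['pixel'],.0358).round(4)) for d in ctrl.landmark_of('scene','block_b')[:4]])
E
```

```text
[ 0.46699836 -0.12157422  0.09548008] 0.00035864887240059354 [-0.49632039 -0.63924568  0.39640679] 17.6
(array([ 0.0566, -0.0002, -0.0045]), array([-0.08,  0.54,  0.12]))
[[0, 0, 110, 100, 10590], [93, 4, 3, 2, 6], [96, 7, 14, 11, 72], [60, 9, 2, 1, 2], [66, 8, 2, 1, 2], [65, 24, 19, 33, 328]]
orange landmark [(0.92, array([ 0.632 , -0.3963,  0.0358])), (0.79, array([0.5291, 0.3246, 0.0358])), (0.67, array([ 0.3441, -0.1717,  0.0358])), (0.59, array([ 0.517 , -0.1171,  0.0358]))]
```

Orange is still in its pocket. Press it, as for the green one.

Call:
drive_tool([
  [[0.02, 0, -0.004], [0, 0.5, 0], 0],
  [[0.037, 0, -0.004], [0, 0.5, 0], 0],
  [[0.041, 0, -0.004], [0, 0.5, 0], 0],
  [[0.044, 0, -0.004], [0, 0.5, 0], 0],
  [[0.047, 0, -0.004], [0, 0.5, 0], 0],
  [[0.05, 0, -0.004], [0, 0.5, 0], 0],
  [[0.053, 0, -0.004], [0, 0.5, 0], 0],
  [[0.055, 0, -0.004], [0, 0.5, 0], 0],
  [[0.057, 0, -0.004], [0, 0.5, 0], 0],
  [[0.057, 0, -0.004], [0, 0.5, 0], 0],
  [[0.03, 0, -0.004], [0, 0.5, 0], 0],
  [[0, 0, -0.004], [0, 0.5, 0], 0],
  [[-0.04, 0, -0.004], [0, 0.5, 0], 0.4],
  [[-0.08, 0, -0.02], [0, 0.5, 0], 0.6],
  [[-0.12, 0, -0.04], [0, 0.5, 0], 0.6],
  [[-0.16, 0, -0.05], [0, 0.5, 0], 0.6],
  [[-0.19, 0, -0.05], [0, 0.5, 0], 0.6],
  [[-0.19, 0, -0.05], [0, 0.5, 0], 0.6],
])

```text
clock: 19.2
tool_pos: [0.525, -0.1243, 0.2982]
orientation: [-176.6, 88.9, 1.5]
force: [0.3, -0.8, 0.7]
opening: 0.035
```

```bash
python3 - <<'E'
from fit import *
import pickle
o=ctrl.get_obs();print(o['tool_pos'],o['force'],o['opening'],o['clock'])
C={n:ctrl.get_calibration(n) for n in('scene','side','wrist')}
I={n:ctrl.snapshot(n) for n in C}
pickle.dump((C,I),open('pics/t3.pkl','wb'))
q=proj(C['wrist'],np.array([.53,-.122,.06])).astype(int);print(q)
b={'scene':(200,300,240,290),'side':(210,300,270,350),'wrist':(max(q[1]-90,0),q[1]+90,q[0]-50,q[0]+50)}
M={n:mask(I[n],(8,110,50),(25,255,255),b[n]) for n in b}
print({n:int(M[n].sum()) for n in M})
r=fit(C,M,.0575);print(r.fun,r.x)
R,t=pose(r.x);print('far top/bottom (tray)',R.apply([[.055,0,.018],[.055,0,0]])+t)
_,Rg=grasp([0,0,22,0]);A=Rg.as_matrix()[:,0];P=tray2w(np.array([.0297,r.x[3],.067]));print(P,rows(P-.06*A,Rg))
E
```

```text
[ 0.52500006 -0.12433186  0.29819236] [ 0.25819915 -0.77518641  0.74573465] 0.034954093452956025 19.2
[268 171]
{'scene': 259, 'side': 504, 'wrist': 2700}
0.2828308472703187 [4.62876717e-05 4.16039161e-02 4.09930075e+01 5.64347343e-02]
far top/bottom (tray) [[0.02975231 0.05643473 0.09126831]
 [0.04155972 0.05643473 0.0776821 ]]
[ 0.54115145 -0.12463616  0.067     ] (array([0.1678, 0.0008, 0.0037]), array([-0.03, 21.56,  0.14]))
```

```bash
python3 - <<'E'
from fit import *
_,Rg=grasp([0,0,22,0]);A=Rg.as_matrix()[:,0];P=np.array([.5422,-.124,.068]);print(rows(P-.06*A,Rg),rows(P,Rg))
E
```

```text
(array([1.668e-01, 1.000e-04, 2.700e-03]), array([-0.03, 21.56,  0.14])) (array([ 0.2226,  0.0003, -0.0194]), array([-0.03, 21.56,  0.14]))
```

Call:
drive_tool([
  [[0.04, 0, 0.003], [0, 7, 0], 0.6],
  [[0.08, 0, 0.003], [0, 14, 0], 0.6],
  [[0.12, 0, 0.003], [0, 21.5, 0], 0.6],
  [[0.15, 0, 0.003], [0, 21.5, 0], 0.6],
  [[0.167, 0, 0.003], [0, 21.5, 0], 0.6],
  [[0.167, 0, 0.003], [0, 21.5, 0], 0.6],
  [[0.167, 0, 0.003], [0, 21.5, 0], 0.6],
  [[0.181, 0, -0.003], [0, 21.5, 0], 0.6],
  [[0.195, 0, -0.008], [0, 21.5, 0], 0.6],
  [[0.209, 0, -0.014], [0, 21.5, 0], 0.6],
  [[0.222, 0, -0.019], [0, 21.5, 0], 0.6],
  [[0.222, 0, -0.019], [0, 21.5, 0], 0.6],
  [[0.222, 0, -0.019], [0, 21.5, 0], 0],
  [[0.222, 0, -0.019], [0, 21.5, 0], 0],
  [[0.222, 0, -0.019], [0, 21.5, 0], 0],
  [[0.222, 0, -0.019], [0, 21.5, 0], 0],
  [[0.222, 0, -0.019], [0, 21.5, 0], 0],
])

```text
clock: 20.77
tool_pos: [0.5427, -0.1241, 0.0705]
orientation: [-179.4, 68.1, -1.5]
force: [0.5, -1.5, 0.4]
opening: 0.0396
```

```bash
python3 - <<'E'
from fit import *
o=ctrl.get_obs();print(o['joint_pos'].round(1),o['tool_pos'],o['opening'],o['force'],o['moment'])
_R=Ro.from_euler('xyz',o['orientation'],degrees=True)
print(rows(o['tool_pos']+[0,0,.08],_R),rows(o['tool_pos']+[0,0,.15],_R))
E
```

```text
[  3.4   8.6 -57.5  41.3  -2.7  43.7] [ 0.54268229 -0.12411113  0.07051883] 0.039576688916122704 [ 0.54492531 -1.53838886  0.36102285] [-0.38467146  1.13432992 -0.06619332]
(array([-0.0742, -0.0003, -0.0299]), array([0., 0., 0.])) (array([-0.1391, -0.0005, -0.056 ]), array([0., 0., 0.]))
```

Call:
drive_tool([
  [[-0.005, 0, -0.002], [0, 0, 0], 0],
  [[-0.01, 0, -0.004], [0, 0, 0], 0],
  [[-0.019, 0, -0.008], [0, 0, 0], 0],
  [[-0.028, 0, -0.011], [0, 0, 0], 0],
  [[-0.037, 0, -0.015], [0, 0, 0], 0],
  [[-0.056, 0, -0.023], [0, 0, 0], 0],
  [[-0.074, 0, -0.03], [0, 0, 0], 0],
  [[-0.105, 0, -0.043], [0, 0, 0], 0],
  [[-0.139, 0, -0.056], [0, 0, 0], 0],
  [[-0.139, 0, -0.056], [0, 0, 0], 0],
  [[-0.139, 0, -0.056], [0, 0, 0], 0],
  [[-0.139, 0, -0.056], [0, 0, 0], 0],
])

```text
clock: 21.77
tool_pos: [0.5422, -0.1241, 0.2202]
orientation: [-179.3, 68.1, -1.3]
force: [-0.4, -0.9, -2.3]
opening: 0.0395
```

```bash
python3 - <<'E'
from held import *
import pickle
o=ctrl.get_obs();print(o['joint_pos'].round(1),o['tool_pos'],o['orientation'],o['opening'],o['force'])
C={n:ctrl.get_calibration(n) for n in('scene','side')}
I={n:ctrl.snapshot(n) for n in C}
pickle.dump((o,C,I),open('pics/t4.pkl','wb'))
pp={n:proj(C[n],o['tool_pos']).astype(int) for n in C};print(pp)
for n in C:
  m=cv2.inRange(cv2.cvtColor(I[n],cv2.COLOR_BGR2HSV),(8,110,50),(25,255,255))
  k,l,st,ce=cv2.connectedComponentsWithStats(m);print(n,st[1:][st[1:,4]>30].tolist())
r=fitheld(o,C,I,(8,110,50),(25,255,255),{'side':(pp['side'][1]-10,pp['side'][1]+50,pp['side'][0]-50,pp['side'][0]+10),'scene':(pp['scene'][1]-20,pp['scene'][1]+12,pp['scene'][0]-16,pp['scene'][0]+18)})
q=r.x
print(rows([.539,-.124,.33],tilt(-.3,-15.5)))
for p in ([.564,.05,.33],[.564,.245,.33]): print(rows(p,tilt(-.3,-15.5)))
E
```

```text
[ 10.2  -2.9 -35.5   7.3 -36.2  72.7] [ 0.54224883 -0.12411359  0.22024744] [-179.27262471   68.05090326   -1.28201428] 0.03951074945846668 [-0.44930477 -0.8804757  -2.32870519]
{'scene': array([263, 216]), 'side': array([312, 192])}
scene [[486, 0, 74, 96, 3210], [546, 91, 14, 8, 49], [240, 187, 35, 8, 84], [281, 193, 19, 25, 204], [255, 201, 18, 20, 236], [392, 299, 24, 23, 336]]
side [[276, 186, 39, 43, 573], [208, 245, 44, 29, 550], [413, 251, 31, 43, 273]]
52.0 [ 4.59000e-02  6.90000e-03  1.48677e+01 -2.30000e-03]
59.0 [ 4.57000e-02  4.20000e-03  1.62044e+01 -9.00000e-04]
55.0 [ 4.58000e-02  3.10000e-03  1.70729e+01 -1.20000e-03]
57.0 [ 4.68000e-02  6.70000e-03  1.56352e+01 -3.10000e-03]
57.0 [ 4.52000e-02  2.30000e-03  1.74119e+01 -1.50000e-03]
63.0 [4.61000e-02 4.00000e-03 1.53502e+01 8.00000e-04]
(array([-0.1041, -0.0008, -0.0387]), array([ -1.71, -37.3 ,   0.13]))
(array([-0.0965, -0.1756, -0.0561]), array([ -1.71, -37.3 ,   0.13]))
(array([-0.0983, -0.3704, -0.0496]), array([ -1.71, -37.3 ,   0.13]))
```

Call:
drive_tool([
  [[-0.035, 0, -0.013], [0, 0, 0], 0],
  [[-0.07, 0, -0.026], [0, 0, 0], 0],
  [[-0.104, 0, -0.039], [0, -4, 0], 0],
  [[-0.102, -0.03, -0.041], [-0.3, -9, 0], 0],
  [[-0.1, -0.065, -0.043], [-0.5, -14, 0], 0],
  [[-0.098, -0.1, -0.046], [-0.8, -19, 0], 0],
  [[-0.097, -0.135, -0.05], [-1.1, -24, 0], 0],
  [[-0.097, -0.17, -0.055], [-1.4, -29, 0], 0],
  [[-0.097, -0.205, -0.055], [-1.7, -33, 0], 0],
  [[-0.097, -0.24, -0.054], [-1.7, -37.3, 0], 0],
  [[-0.098, -0.275, -0.053], [-1.7, -37.5, 0], 0],
  [[-0.098, -0.31, -0.052], [-1.7, -37.5, 0], 0],
  [[-0.098, -0.345, -0.05], [-1.7, -37.5, 0], 0],
  [[-0.098, -0.37, -0.05], [-1.7, -37.5, 0], 0],
  [[-0.098, -0.37, -0.05], [-1.7, -37.5, 0], 0],
  [[-0.098, -0.37, -0.05], [-1.7, -37.5, 0], 0],
])

```text
clock: 23.2
tool_pos: [0.5641, 0.2461, 0.3274]
orientation: [-0.1, 74.1, 179.7]
force: [0.5, -0.6, -0.9]
opening: 0.0401
```

```bash
python3 - <<'E'
from h import *
o=ctrl.get_obs();print(o['joint_pos'].round(1),o['tool_pos'],o['opening'],o['force'])
for z in (.055,.03,.027,.0245): print(rows([.565,.245,z],tilt(-.3,-16)))
E
```

```text
[ 35.6  22.   17.8  -9.3 -98.6  53.8] [0.56406427 0.24614609 0.32737523] 0.04005397668953135 [ 0.51703495 -0.56995356 -0.89183462]
(array([ 0.2617,  0.0013, -0.0754]), array([ 0.13, -0.13, -0.01]))
(array([ 0.2858,  0.0013, -0.0822]), array([ 0.13, -0.13, -0.01]))
(array([ 0.2887,  0.0013, -0.0831]), array([ 0.13, -0.13, -0.01]))
(array([ 0.2911,  0.0013, -0.0838]), array([ 0.13, -0.13, -0.01]))
```

Call:
drive_tool([
  [[0.035, 0.001, -0.01], [0, 0, 0], 0],
  [[0.07, 0.001, -0.02], [0, 0, 0], 0],
  [[0.105, 0.001, -0.03], [0, 0, 0], 0],
  [[0.14, 0.001, -0.04], [0, 0, 0], 0],
  [[0.175, 0.001, -0.05], [0, 0, 0], 0],
  [[0.21, 0.001, -0.06], [0, 0, 0], 0],
  [[0.24, 0.001, -0.069], [0, 0, 0], 0],
  [[0.262, 0.001, -0.075], [0, 0, 0], 0],
  [[0.27, 0.001, -0.078], [0, 0, 0], 0],
  [[0.278, 0.001, -0.08], [0, 0, 0], 0],
  [[0.284, 0.001, -0.082], [0, 0, 0], 0],
  [[0.287, 0.001, -0.083], [0, 0, 0], 0],
  [[0.289, 0.001, -0.083], [0, 0, 0], 0],
  [[0.289, 0.001, -0.083], [0, 0, 0], 0],
])

```text
clock: 24.37
tool_pos: [0.5652, 0.2455, 0.0274]
orientation: [-0.2, 74.2, 179.6]
force: [-1.2, 0.3, -1.2]
opening: 0.0397
```

Call:
drive_tool([
  [[0.0015, 0, 0], [0, 0, 0], 0],
  [[0.003, 0, -0.0005], [0, 0, 0], 0],
  [[0.003, 0, -0.0005], [0, 0, 0], 0],
])

```text
clock: 24.62
tool_pos: [0.5656, 0.2458, 0.0253]
orientation: [-0.4, 74.3, 179.5]
force: [1.9, 1.8, 2.8]
opening: 0.0397
```

Call:
drive_tool([
  [[0, 0, 0], [0, 0, 0], 0.5],
  [[0, 0, 0], [0, 0, 0], 0.55],
  [[0, 0, 0], [0, 0, 0], 0.6],
  [[0, 0, 0], [0, 0, 0], 0.6],
  [[-0.01, 0, 0], [0, 0, 0], 0.6],
  [[-0.03, 0, 0], [0, 0, 0], 0.6],
  [[-0.06, 0, 0], [0, 0, 0], 0.6],
  [[-0.1, 0, 0], [0, 0, 0], 0.6],
  [[-0.14, 0, 0.01], [0, 0, 0], 0.6],
  [[-0.18, 0, 0.02], [0, 0, 0], 0.6],
  [[-0.22, 0, 0.03], [0, 0, 0], 0.6],
  [[-0.26, 0, 0.05], [0, 0, 0], 0.6],
  [[-0.3, 0, 0.08], [0, 0, 0], 0.6],
  [[-0.33, 0, 0.11], [0, 7, 0], 0.6],
  [[-0.33, 0, 0.12], [0, 14, 0], 0.6],
  [[-0.33, 0, 0.12], [0, 16, 0], 0.6],
])

```text
clock: 25.95
tool_pos: [0.5381, 0.2447, 0.3833]
orientation: [-156.6, 88.7, 23.3]
force: [-0.3, -0.2, 0.6]
opening: 0.0529
```

```bash
cat > jb.py <<'E'
from held import *
def bed(cols=('g','o'),z=.02):
    C={n:ctrl.get_calibration(n) for n in('scene','side','wrist')}
    I={n:ctrl.snapshot(n) for n in C};out={}
    for k in cols:
        lo,hi,q0=((45,80,30),(80,255,255),[.52,.3235,0]) if k=='g' else ((8,110,50),(25,255,255),[.52,.245,0])
        M={}
        for n in C:
            m=render(C[n],corners(-.055,.055)*[1.3,1.6,1.3]+[q0[0],q0[1],z],I[n].shape[:2]);ys,xs=np.nonzero(m)
            if len(ys)<100: continue
            try:M[n]=mask(I[n],lo,hi,(ys.min(),ys.max(),xs.min(),xs.max()))
            except ValueError: pass
        def cost(p):
            R=Ro.from_euler('z',p[2],degrees=True);P=R.apply(corners(-.055,.055))+[p[0],p[1],z]
            return sum(1-(lambda m:(m&M[n]).sum()/max(1,(m|M[n]).sum()))(render(C[n],P,M[n].shape)) for n in M)
        q0=np.array(q0);r=minimize(cost,q0,method='Nelder-Mead',options=dict(initial_simplex=q0+np.vstack([np.zeros(3),np.diag([.01,.01,6])])))
        out[k]=r.x;print(k,r.x.round(4),round(r.fun,3),{n:int(M[n].sum()) for n in M})
    return C,I,out
E
python3 - <<'E'
from jb import *
o=ctrl.get_obs();print(o['tool_pos'],o['opening'],o['force'],o['clock'],o['joint_pos'].round(1))
C,I,_=bed()
cv2.imwrite('pics/w5.png',I['wrist'])
for n in C:
    for d in ctrl.landmark_of(n,'lever_grip')[:1]: print(n,round(d['confidence'],2),d['pixel'],atz(C[n],d['pixel'],.199).round(4))
E
```

```text
[0.53808121 0.24466881 0.38331889] 0.05287352005886906 [-0.34742458 -0.21300451  0.61816095] 25.95 [ 43.7   8.4   4.2   0.4 -84.6  46.2]
g [ 0.5244  0.3226 -0.624 ] 0.326 {'scene': 465, 'side': 361, 'wrist': 2377}
o [ 0.5212  0.2475 -0.9398] 0.201 {'scene': 495, 'side': 400, 'wrist': 2344}
scene 0.58 [333.3, 217.6] [0.5721 0.0562 0.199 ]
side 0.78 [288.4, 166.1] [0.58  0.052 0.199]
wrist 0.7 [271.6, 171.3] [0.553 0.245 0.199]
```

View pics/w5.png

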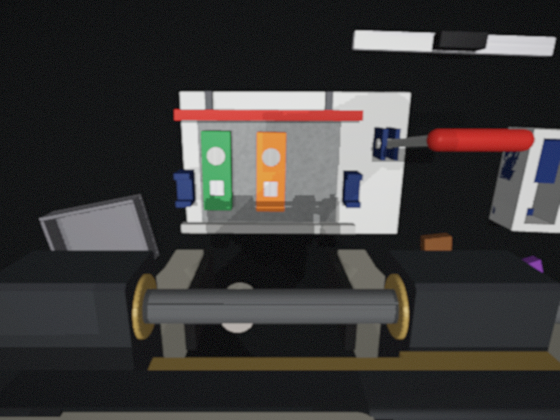

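```bash
python3 - <<'E'
from h import *
c=ctrl.get_calibration('wrist')
for p in((428,139),(534,140),(481,128),(481,151),(470,139.5)): print(atz(c,p,.199).round(4))
for p in ([.579,.051,.33],[.579,.051,.25],[.579,.051,.18]): print(rows(p,down(0)))
E
```

```text
[0.5818 0.104  0.199 ]
[0.5805 0.0089 0.199 ]
[0.5912 0.058  0.199 ]
[0.5709 0.0549 0.199 ]
[0.5812 0.0663 0.199 ]
(array([ 0.0445,  0.1941, -0.0397]), array([-9.019e+01, -1.600e-01, -8.000e-02]))
(array([ 0.1245,  0.1942, -0.0395]), array([-9.019e+01, -1.600e-01, -8.000e-02]))
(array([ 0.1945,  0.1942, -0.0393]), array([-9.019e+01, -1.600e-01, -8.000e-02]))
```

Call:
drive_tool([
  [[0, 0.04, -0.04], [-7, 0, 0], 0.6],
  [[0, 0.08, -0.04], [-14, 0, 0], 0.6],
  [[0, 0.12, -0.04], [-21, 0, 0], 0.6],
  [[0, 0.16, -0.04], [-28, 0, 0], 0.6],
  [[0, 0.192, -0.041], [-35, 0, 0], 0.6],
  [[0.02, 0.192, -0.041], [-42, 0, 0], 0.6],
  [[0.04, 0.192, -0.041], [-49, 0, 0], 0.6],
  [[0.045, 0.192, -0.041], [-56, 0, 0], 0.6],
  [[0.045, 0.192, -0.041], [-63, 0, 0], 0.6],
  [[0.045, 0.192, -0.041], [-70, 0, 0], 0.6],
  [[0.045, 0.192, -0.041], [-77, 0, 0], 0.6],
  [[0.045, 0.192, -0.041], [-84, 0, 0], 0.6],
  [[0.045, 0.192, -0.041], [-90.2, 0, 0], 0.6],
  [[0.045, 0.192, -0.041], [-90.2, 0, 0], 0.6],
  [[0.045, 0.192, -0.041], [-90.2, 0, 0], 0.6],
])

```text
clock: 27.5
tool_pos: [0.5809, 0.0527, 0.328]
orientation: [-103.7, 90.0, 166.1]
force: [-0.1, 0.8, -0.3]
opening: 0.0526
```

```bash
python3 - <<'E'
from h import *
o=ctrl.get_obs();print(o['tool_pos'],o['opening'],o['force'],o['clock'],o['joint_pos'].round(1))
for p in ([.580,.053,.25],[.580,.053,.182]): print(rows(p,down(0)))
C=ctrl.get_calibration('wrist');ctrl.snapshot('wrist')
for d in ctrl.landmark_of('wrist','lever_grip')[:2]: print(round(d['confidence'],2),d['pixel'],atz(C,d['pixel'],.199).round(4))
E
```

```text
[0.58092514 0.05271911 0.32803421] 0.052644389625853764 [-0.12565832  0.8058981  -0.33554097] 27.5 [ 24.4   9.1  -1.6  -0.  -79.2 155.4]
(array([ 0.078 , -0.0009, -0.0003]), array([-0.25, -0.  ,  0.01]))
(array([ 0.146 , -0.0009, -0.0003]), array([-0.25, -0.  ,  0.01]))
0.78 [270.9, 203.2] [0.5816 0.048  0.199 ]
```

Call:
drive_tool([
  [[0.04, 0, 0.003], [-0.2, 0, 0], 0.6],
  [[0.08, 0, 0.003], [-0.2, 0, 0], 0.6],
  [[0.11, 0, 0.003], [-0.2, 0, 0], 0.6],
  [[0.13, 0, 0.003], [-0.2, 0, 0], 0.6],
  [[0.146, 0, 0.003], [-0.2, 0, 0], 0.6],
  [[0.146, 0, 0.003], [-0.2, 0, 0], 0.6],
  [[0.146, 0, 0.003], [-0.2, 0, 0], 0],
  [[0.146, 0, 0.003], [-0.2, 0, 0], 0],
  [[0.146, 0, 0.003], [-0.2, 0, 0], 0],
  [[0.146, 0, 0.003], [-0.2, 0, 0], 0],
  [[0.146, 0, 0.003], [-0.2, 0, 0], 0],
])

```text
clock: 28.52
tool_pos: [0.5812, 0.05, 0.1837]
orientation: [111.5, 89.8, 21.4]
force: [-0.3, -0.3, -0.1]
opening: 0.0249
```

```bash
python3 - <<'E'
from h import *
o=ctrl.get_obs();print(o['tool_pos'],o['opening'],o['force'],o['clock'],o['joint_pos'].round(1))
# arc relative to now: lever angle a in 0..1.03, grip pt = pivot+.15*(sin(.12-a),cos(.12-a))
for a in np.r_[np.arange(0,1.0,.1),1.0,1.04]:
    d=.15*np.array([np.sin(.12-a)-np.sin(.12),0,np.cos(.12-a)-np.cos(.12)])
    print(round(a,2),rows(o['tool_pos']+d,down(0))[0])
E
```

```text
[0.58123816 0.05004933 0.18365383] 0.024908143137502864 [-0.26849016 -0.28698183 -0.14393796] 28.5167 [ 24.1  13.7 -14.8   0.  -61.3 155.8]
0.0 [0. 0. 0.]
0.1 [-0.0011 -0.015   0.    ]
0.2 [-0.0007 -0.0299  0.    ]
0.3 [ 0.0012 -0.0448  0.    ]
0.4 [ 0.0046 -0.0594  0.    ]
0.5 [ 0.0094 -0.0736  0.0001]
0.6 [ 0.0157 -0.0873  0.0001]
0.7 [ 2.320e-02 -1.002e-01  1.000e-04]
0.8 [ 3.200e-02 -1.124e-01  1.000e-04]
0.9 [ 4.200e-02 -1.236e-01  1.000e-04]
1.0 [ 5.300e-02 -1.337e-01  1.000e-04]
1.04 [ 0.0577 -0.1374  0.0002]
```

Call:
drive_tool([
  [[0, 0, 0], [0, 0, 0], 0],
  [[0, 0, 0], [0, 0, 0], 0],
  [[0, 0, 0], [0, 0, 0], 0],
])

```text
clock: 28.77
tool_pos: [0.5807, 0.05, 0.1838]
orientation: [120.5, 89.9, 30.5]
force: [-3.7, 1.0, 2.4]
opening: 0.0191
```

Call:
drive_tool([
  [[-0.001, -0.007, 0], [0, 0, 0], 0],
  [[-0.001, -0.015, 0], [0, 0, 0], 0],
  [[-0.001, -0.022, 0], [0, 0, 0], 0],
  [[-0.001, -0.03, 0], [0, 0, 0], 0],
  [[0, -0.037, 0], [0, 0, 0], 0],
  [[0.001, -0.045, 0], [0, 0, 0], 0],
  [[0.003, -0.052, 0], [0, 0, 0], 0],
  [[0.005, -0.059, 0], [0, 0, 0], 0],
  [[0.007, -0.067, 0], [0, 0, 0], 0],
  [[0.01, -0.074, 0], [0, 0, 0], 0],
  [[0.013, -0.081, 0], [0, 0, 0], 0],
  [[0.016, -0.087, 0], [0, 0, 0], 0],
  [[0.02, -0.094, 0], [0, 0, 0], 0],
  [[0.024, -0.1, 0], [0, 0, 0], 0],
])

```text
clock: 29.93
tool_pos: [0.4845, 0.051, 0.1624]
orientation: [104.5, 89.3, 14.6]
force: [5.5, -2.1, 8.4]
opening: 0.0191
```

```bash
python3 - <<'E'
from h import *
o=ctrl.get_obs();print(o['tool_pos'],o['opening'],o['force'],o['clock'],o['joint_pos'].round(1))
s=np.array([.5807,.05,.1838])
for a in np.arange(.7,1.08,.05):
    d=.15*np.array([np.sin(.12-a)-np.sin(.12),0,np.cos(.12-a)-np.cos(.12)])
    print(round(a,2),rows(s+d,down(0)))
E
```

```text
[0.48445998 0.05102903 0.16244932] 0.01912054226999208 [ 5.52925837 -2.07176293  8.39130861] 29.9333 [ 29.3   5.5 -28.3   0.2 -55.6 150.6]
0.7 (array([ 0.0021, -0.0039,  0.001 ]), array([ 0.04, -0.17, -0.64]))
0.75 (array([ 0.0063, -0.0102,  0.001 ]), array([ 0.04, -0.17, -0.64]))
0.8 (array([ 0.0108, -0.0162,  0.001 ]), array([ 0.04, -0.17, -0.64]))
0.85 (array([ 0.0155, -0.0219,  0.0011]), array([ 0.04, -0.17, -0.64]))
0.9 (array([ 0.0206, -0.0274,  0.0011]), array([ 0.04, -0.17, -0.64]))
0.95 (array([ 0.026 , -0.0327,  0.0011]), array([ 0.04, -0.17, -0.64]))
1.0 (array([ 0.0316, -0.0377,  0.0011]), array([ 0.04, -0.17, -0.64]))
1.05 (array([ 0.0374, -0.0424,  0.0011]), array([ 0.04, -0.17, -0.64]))
```

Call:
drive_tool([
  [[0.001, -0.004, 0.001], [0, 0, -0.6], 0],
  [[0.005, -0.01, 0.001], [0, 0, -0.6], 0],
  [[0.01, -0.016, 0.001], [0, 0, -0.6], 0],
  [[0.014, -0.022, 0.001], [0, 0, -0.6], 0],
  [[0.019, -0.027, 0.001], [0, 0, -0.6], 0],
  [[0.025, -0.033, 0.001], [0, 0, -0.6], 0],
  [[0.031, -0.038, 0.001], [0, 0, -0.6], 0],
  [[0.033, -0.04, 0.001], [0, 0, -0.6], 0],
  [[0.033, -0.04, 0.001], [0, 0, -0.6], 0],
])

```text
clock: 30.68
tool_pos: [0.4484, 0.0516, 0.1312]
orientation: [121.9, 89.4, 32.0]
force: [7.0, -0.2, 5.0]
opening: 0.0194
```

```bash
python3 - <<'E'
from jb import *
o=ctrl.get_obs();print(o['tool_pos'],o['opening'],o['force'],o['clock'],o['joint_pos'].round(1))
s=np.array([.5807,.05,.1838])-[.018,0,.149];d=o['tool_pos']-s;print('angle',.12-np.arctan2(d[0],d[2]),np.hypot(d[0],d[2]))
C,I,_=bed()
cv2.imwrite('pics/c8.png',np.hstack([cv2.resize(I['side'][100:270,150:320],(400,400),interpolation=cv2.INTER_CUBIC),cv2.resize(I['scene'][160:280,310:430],(400,400),interpolation=cv2.INTER_CUBIC)]))
E
```

```text
[0.44836398 0.05157011 0.13118732] 0.01937115740239309 [ 7.02644563 -0.22686272  5.03851015] 30.6833 [ 31.7   4.1 -34.6  -0.  -50.7 148.4]
angle 0.9903696750240408 0.14954344675422976
g [0.4963 0.3235 1.16  ] 1.034 {'scene': 430, 'side': 45}
o [ 0.4954  0.2482 -0.4373] 0.759 {'scene': 448, 'side': 153}
```

View pics/c8.png

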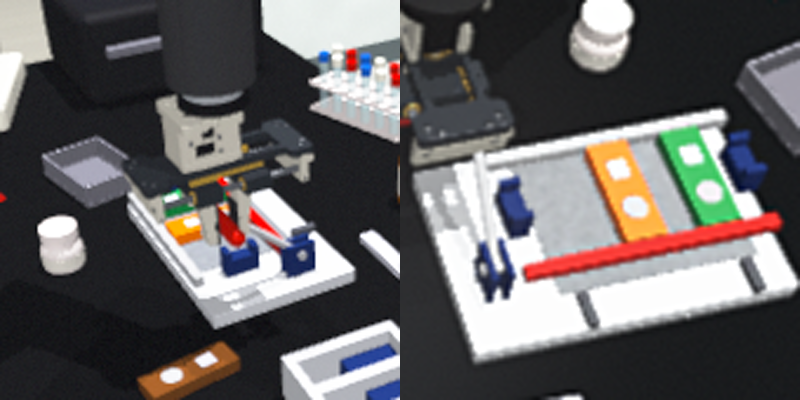

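Call:
drive_tool([
  [[0.002, -0.001, 0], [0, 0, 0], 0],
  [[0.004, -0.003, 0], [0, 0, 0], 0],
  [[0.005, -0.004, 0], [0, 0, 0], 0],
  [[0.005, -0.004, 0], [0, 0, 0], 0],
])

```text
clock: 31.17
tool_pos: [0.4469, 0.0517, 0.129]
orientation: [111.9, 89.1, 22.1]
force: [-0.5, -4.8, 14.9]
opening: 0.0192
```

```bash
python3 - <<'E'
from h import *
o=ctrl.get_obs();print(o['tool_pos'],o['opening'],o['force'],o['clock'])
s=np.array([.5807,.05,.1838])-[.018,0,.149];d=o['tool_pos']-s;print('angle',.12-np.arctan2(d[0],d[2]),np.hypot(d[0],d[2]))
s=np.array([.5807,.05,.1838])
for a in np.arange(.95,-.01,-.05):
    d=.15*np.array([np.sin(.12-a)-np.sin(.12),0,np.cos(.12-a)-np.cos(.12)])
    print(round(a,2),*rows(s+d,down(0)))
E
```

```text
[0.44692282 0.05171108 0.12898477] 0.019232777135145932 [-0.45552945 -4.75964748 14.94288678] 31.1667
angle 1.0078775289510737 0.1492485436266966
0.95 [-0.0071  0.0052  0.0017] [ 0.24 -0.33 -0.82]
0.9 [-0.0124  0.0105  0.0017] [ 0.24 -0.33 -0.82]
0.85 [-0.0175  0.016   0.0017] [ 0.24 -0.33 -0.82]
0.8 [-0.0222  0.0218  0.0017] [ 0.24 -0.33 -0.82]
0.75 [-0.0267  0.0278  0.0017] [ 0.24 -0.33 -0.82]
0.7 [-0.0309  0.0341  0.0017] [ 0.24 -0.33 -0.82]
0.65 [-0.0347  0.0405  0.0017] [ 0.24 -0.33 -0.82]
0.6 [-0.0383  0.0471  0.0017] [ 0.24 -0.33 -0.82]
0.55 [-0.0415  0.0539  0.0017] [ 0.24 -0.33 -0.82]
0.5 [-0.0443  0.0608  0.0017] [ 0.24 -0.33 -0.82]
0.45 [-0.0468  0.0679  0.0017] [ 0.24 -0.33 -0.82]
0.4 [-0.049   0.0751  0.0017] [ 0.24 -0.33 -0.82]
0.35 [-0.0508  0.0824  0.0018] [ 0.24 -0.33 -0.82]
0.3 [-0.0522  0.0897  0.0018] [ 0.24 -0.33 -0.82]
0.25 [-0.0533  0.0971  0.0018] [ 0.24 -0.33 -0.82]
0.2 [-0.0539  0.1046  0.0018] [ 0.24 -0.33 -0.82]
0.15 [-0.0542  0.1121  0.0019] [ 0.24 -0.33 -0.82]
0.1 [-0.0542  0.1196  0.0019] [ 0.24 -0.33 -0.82]
0.05 [-0.0537  0.1271  0.0019] [ 0.24 -0.33 -0.82]
-0.0 [-0.0529  0.1345  0.002 ] [ 0.24 -0.33 -0.82]
```

Call:
drive_tool([
  [[-0.002, 0.001, 0], [0, 0, 0], 0],
  [[-0.004, 0.003, 0.001], [0, 0, -0.4], 0],
  [[-0.007, 0.005, 0.002], [0, 0, -0.8], 0],
  [[-0.01, 0.008, 0.002], [0, 0, -0.8], 0],
  [[-0.012, 0.0105, 0.002], [0, 0, -0.8], 0],
  [[-0.015, 0.013, 0.002], [0, 0, -0.8], 0],
  [[-0.0175, 0.016, 0.002], [0, 0, -0.8], 0],
  [[-0.02, 0.019, 0.002], [0, 0, -0.8], 0],
  [[-0.022, 0.022, 0.002], [0, 0, -0.8], 0],
  [[-0.0245, 0.025, 0.002], [0, 0, -0.8], 0],
  [[-0.0265, 0.028, 0.002], [0, 0, -0.8], 0],
  [[-0.029, 0.031, 0.002], [0, 0, -0.8], 0],
  [[-0.031, 0.034, 0.002], [0, 0, -0.8], 0],
  [[-0.033, 0.037, 0.002], [0, 0, -0.8], 0],
  [[-0.035, 0.0405, 0.002], [0, 0, -0.8], 0],
  [[-0.0365, 0.044, 0.002], [0, 0, -0.8], 0],
  [[-0.038, 0.047, 0.002], [0, 0, -0.8], 0],
  [[-0.04, 0.0505, 0.002], [0, 0, -0.8], 0],
  [[-0.0415, 0.054, 0.002], [0, 0, -0.8], 0],
  [[-0.043, 0.0575, 0.002], [0, 0, -0.8], 0],
])

```text
clock: 32.83
tool_pos: [0.504, 0.0503, 0.1729]
orientation: [176.2, 89.6, 86.4]
force: [2.4, 4.5, -4.1]
opening: 0.0191
```

```bash
python3 - <<'E'
from h import *
o=ctrl.get_obs();print(o['tool_pos'],o['opening'],o['force'],o['clock'])
s=np.array([.5807,.05,.1838])-[.018,0,.149];d=o['tool_pos']-s;print('angle',.12-np.arctan2(d[0],d[2]),np.hypot(d[0],d[2]))
s=np.array([.5807,.05,.1838])
for a in np.arange(.5,-.03,-.05):
    d=.15*np.array([np.sin(.12-a)-np.sin(.12),0,np.cos(.12-a)-np.cos(.12)])
    print(round(a,2),*rows(s+d,down(0)))
E
```

```text
[0.50398295 0.05025672 0.17291195] 0.019134301386673987 [ 2.39940085  4.51106385 -4.12164023] 32.8333
angle 0.5219900827959278 0.1500753236379975
0.5 [-0.0013  0.0031  0.0003] [ 0.24 -0.38 -0.02]
0.45 [-0.0039  0.0102  0.0003] [ 0.24 -0.38 -0.02]
0.4 [-0.0061  0.0173  0.0003] [ 0.24 -0.38 -0.02]
0.35 [-0.008   0.0246  0.0003] [ 0.24 -0.38 -0.02]
0.3 [-0.0095  0.0319  0.0003] [ 0.24 -0.38 -0.02]
0.25 [-0.0107  0.0393  0.0004] [ 0.24 -0.38 -0.02]
0.2 [-0.0115  0.0468  0.0004] [ 0.24 -0.38 -0.02]
0.15 [-0.0119  0.0543  0.0004] [ 0.24 -0.38 -0.02]
0.1 [-0.0119  0.0618  0.0004] [ 0.24 -0.38 -0.02]
0.05 [-0.0116  0.0693  0.0005] [ 0.24 -0.38 -0.02]
0.0 [-0.0109  0.0767  0.0005] [ 0.24 -0.38 -0.02]
```

Call:
drive_tool([
  [[-0.0013, 0.004, 0], [0, 0, 0], 0],
  [[-0.003, 0.008, 0], [0, 0, 0], 0],
  [[-0.004, 0.012, 0], [0, 0, 0], 0],
  [[-0.005, 0.016, 0], [0, 0, 0], 0],
  [[-0.006, 0.02, 0], [0, 0, 0], 0],
  [[-0.007, 0.024, 0], [0, 0, 0], 0],
  [[-0.008, 0.028, 0], [0, 0, 0], 0],
  [[-0.0095, 0.032, 0], [0, 0, 0], 0],
  [[-0.01, 0.036, 0], [0, 0, 0], 0],
  [[-0.011, 0.04, 0], [0, 0, 0], 0],
  [[-0.011, 0.044, 0], [0, 0, 0], 0],
  [[-0.0115, 0.048, 0], [0, 0, 0], 0],
  [[-0.012, 0.052, 0], [0, 0, 0], 0],
  [[-0.012, 0.056, 0], [0, 0, 0], 0],
  [[-0.012, 0.06, 0], [0, 0, 0], 0],
  [[-0.012, 0.065, 0], [0, 0, 0], 0],
  [[-0.0115, 0.07, 0], [0, 0, 0], 0],
  [[-0.011, 0.074, 0], [0, 0, 0], 0],
  [[-0.011, 0.0775, 0], [0, 0, 0], 0],
  [[-0.011, 0.078, 0], [0, 0, 0], 0],
])

```text
clock: 34.5
tool_pos: [0.5808, 0.0498, 0.1839]
orientation: [-151.1, 89.6, 119.1]
force: [-8.0, -3.1, 5.6]
opening: 0.0192
```

```bash
python3 - <<'E'
from h import *
o=ctrl.get_obs();print(o['tool_pos'],o['opening'],o['force'],o['clock'])
s=np.array([.5807,.05,.1838])-[.018,0,.149];d=o['tool_pos']-s;print('angle',.12-np.arctan2(d[0],d[2]),np.hypot(d[0],d[2]))
E
```

```text
[0.58081284 0.04980757 0.18389616] 0.01922441668737974 [-8.01018371 -3.09986867  5.62913506] 34.5
angle -0.0008919032958639855 0.15019234751978475
```

Call:
drive_tool([
  [[0, 0, 0], [0, 0, 0], 0.3],
  [[0, 0, 0], [0, 0, 0], 0.5],
  [[0, 0, 0], [0, 0, 0], 0.6],
  [[0, 0, 0], [0, 0, 0], 0.6],
  [[-0.01, 0, 0], [0, 0, 0], 0.6],
  [[-0.03, 0, 0], [0, 0, 0], 0.6],
  [[-0.07, 0, 0], [0, 0, 0], 0.6],
  [[-0.11, 0, 0], [0, 0, 0], 0.6],
  [[-0.15, 0, 0], [0, 0, 0], 0.6],
  [[-0.18, 0, 0], [0, 0, 0], 0.6],
  [[-0.18, 0, 0], [0, 0, 0], 0.6],
  [[-0.18, 0, 0], [0, 0, 0], 0.6],
])

```text
clock: 35.5
tool_pos: [0.5822, 0.0492, 0.3671]
orientation: [163.7, 89.6, 74.0]
force: [0.3, 0.2, -1.3]
opening: 0.0528
```

```bash
python3 - <<'E'
from jb import *
o=ctrl.get_obs();print(o['tool_pos'],o['opening'],o['force'],o['clock'],o['joint_pos'].round(1))
C,I,_=bed()
for n in C:
    for d in ctrl.landmark_of(n,'bar')[:2]: print('bar',n,round(d['confidence'],2),np.round(d['pixel'],1),atz(C[n],d['pixel'],0).round(4))
    for d in ctrl.landmark_of(n,'lever_grip')[:1]: print('lg',n,round(d['confidence'],2),atz(C[n],d['pixel'],.199).round(4))
    for d in ctrl.landmark_of(n,'saddles')[:1]: print('sad',n,round(d['confidence'],2),atz(C[n],d['pixel'],.044).round(4))
cv2.imwrite('pics/w6.png',I['wrist'])
m=ctrl.cut_out('side','bar');print([(d['confidence'],int(d['pixels'].sum())) for d in m[:2]])
E
```

```text
[0.58220536 0.04917021 0.36712115] 0.05281417786119562 [ 0.26986423  0.19775453 -1.29026199] 35.5 [ 23.8   8.6   2.7  -0.3 -83.8 156.5]
g [0.5009 0.3242 4.0891] 0.286 {'scene': 455, 'side': 365}
o [ 0.5039  0.2488 -1.2299] 0.243 {'scene': 463, 'side': 381, 'wrist': 1438}
bar scene 0.71 [325.  290.7] [0.688  0.0196 0.    ]
lg scene 0.6 [0.5722 0.0501 0.199 ]
sad scene 0.92 [0.4967 0.2496 0.044 ]
bar side 0.84 [326.6 224.1] [ 0.6802 -0.0007  0.    ]
lg side 0.5 [0.5839 0.0565 0.199 ]
sad side 0.86 [0.4942 0.2762 0.044 ]
bar wrist 0.95 [348.1 187. ] [0.6967 0.0062 0.    ]
lg wrist 0.88 [0.5859 0.0531 0.199 ]
[(0.66, 599)]
```

View pics/w6.png

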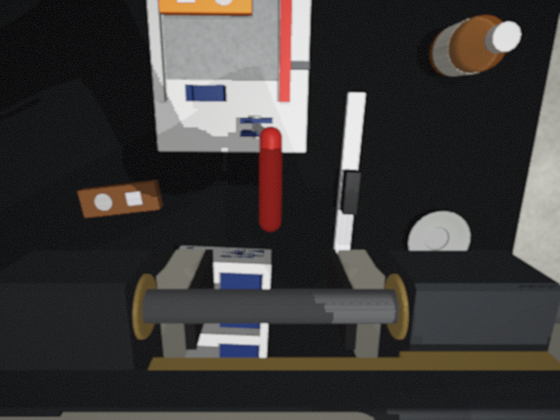

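```bash
python3 - <<'E'
from h import *
c=ctrl.get_calibration('wrist');im=cv2.imread('pics/w6.png')
for n,p,z in [('gTL',(344,171),.038),('gTR',(359,170),.038),('gBL',(342.5,212),.038),('gBR',(357,214),.038),('top',(356,93),.012),('bot',(343,249),.012)]: print(n,atz(c,p,z).round(4))
# bar pixels
g=im[88:255,328:372].astype(int).min(2);m=(g>150)
for r in (100,120,140,160,220,235):
    xs=np.nonzero(im[r,328:372].min(1)>120)[0]+328
    if len(xs): print(r,xs.min(),xs.max(),atz(c,((xs.min()+xs.max())/2,r),.012).round(4), (atz(c,(xs.max()+.5,r),.012)-atz(c,(xs.min()-.5,r),.012))[:2].round(4))
d=im[165:218,335:368].max(2);print('dark cols',[(r+165,np.nonzero(d[r]<75)[0][[0,-1]]+335) for r in range(4,50,6) if (d[r]<75).any()])
E
```

```text
gTL [0.6782 0.0361 0.038 ]
gTR [0.698  0.0375 0.038 ]
gBL [ 0.6795 -0.0206  0.038 ]
gBR [ 0.6995 -0.0234  0.038 ]
top [0.6932 0.1356 0.012 ]
bot [ 0.6887 -0.0856  0.012 ]
100 347 365 [0.6938 0.1267 0.012 ] [0.0252 0.0001]
120 345 363 [0.6928 0.1009 0.012 ] [0.0255 0.0001]
140 343 361 [0.6918 0.0743 0.012 ] [0.0259 0.0001]
160 342 359 [0.6915 0.0469 0.012 ] [0.0249 0.0001]
220 336 352 [ 0.6876 -0.0404  0.012 ] [0.0246 0.0001]
235 335 351 [ 0.6874 -0.0635  0.012 ] [0.0249 0.0001]
dark cols [(169, array([335, 367])), (175, array([335, 367])), (181, array([335, 367])), (187, array([335, 367])), (193, array([335, 367])), (199, array([335, 367])), (205, array([335, 367])), (211, array([335, 367]))]
```

```bash
python3 - <<'E'
from h import *
for p in ([.712,.0055,.33],[.712,.0055,.10],[.712,.0055,.03]): print(rows(p,down(-2)))
E
```

```text
(array([0.0331, 0.1306, 0.044 ]), array([ 2.22, -0.31,  0.19]))
(array([0.2631, 0.1313, 0.0452]), array([ 2.22, -0.31,  0.19]))
(array([0.3331, 0.1316, 0.0456]), array([ 2.22, -0.31,  0.19]))
```

Call:
drive_tool([
  [[0.03, 0.131, 0.044], [2.2, -0.3, 0.2], 1],
  [[0.03, 0.131, 0.044], [2.2, -0.3, 0.2], 1],
  [[0.03, 0.131, 0.044], [2.2, -0.3, 0.2], 1],
  [[0.03, 0.131, 0.044], [2.2, -0.3, 0.2], 1],
  [[0.03, 0.131, 0.044], [2.2, -0.3, 0.2], 1],
  [[0.03, 0.131, 0.044], [2.2, -0.3, 0.2], 1],
  [[0.065, 0.131, 0.044], [2.2, -0.3, 0.2], 1],
  [[0.1, 0.131, 0.045], [2.2, -0.3, 0.2], 1],
  [[0.1, 0.131, 0.045], [2.2, -0.3, 0.2], 1],
  [[0.1, 0.131, 0.045], [2.2, -0.3, 0.2], 1],
])

```text
clock: 36.98
tool_pos: [0.7109, 0.0049, 0.2629]
orientation: [-67.6, 89.8, -159.6]
force: [0.1, 0.1, 1.1]
opening: 0.0874
```

```bash
python3 - <<'E'
from h import *
o=ctrl.get_obs();print(o['tool_pos'],o['opening'],o['force'],o['clock'],o['joint_pos'].round(1))
c=ctrl.get_calibration('wrist');im=ctrl.snapshot('wrist');cv2.imwrite('pics/w7.png',im)
for p in ((.679,.037,.038),(.699,.037,.038),(.679,-.022,.038),(.699,-.022,.038),(.689,.0055,0)): print(p,proj(c,np.array(p)).round(1))
for d in ctrl.landmark_of('wrist','bar')[:2]: print('bar',round(d['confidence'],2),np.round(d['pixel'],1),atz(c,d['pixel'],0).round(4))
for d in ctrl.cut_out('wrist','bar')[:1]:
    ys,xs=np.nonzero(d['pixels']);print(xs.min(),xs.max(),ys.min(),ys.max())
    for r in range(ys.min()+3,ys.max(),12):
        x=xs[ys==r]; 
        if len(x): print(r,x.min(),x.max(),atz(c,((x.min()+x.max())/2,r),.012).round(4))
for p in ([.712,.0055,.10],[.712,.0055,.03]): print(rows(p,down(-2)))
E
```

```text
[0.71091243 0.00493254 0.26288396] 0.08742469505854958 [0.09077143 0.14558243 1.06638159] 36.9833 [ 16.1  23.    9.1   0.  -76.2 162. ]
(0.679, 0.037, 0.038) [238.7 144.8]
(0.699, 0.037, 0.038) [258.1 144.2]
(0.679, -0.022, 0.038) [241.9 200.1]
(0.699, -0.022, 0.038) [260.4 199.5]
(0.689, 0.0055, 0) [251.7 168.2]
bar 0.78 [252.5 164.6] [0.6901 0.0096 0.    ]
240 263 43 275
46 240 260 [0.6941 0.1341 0.012 ]
58 240 261 [0.694  0.1226 0.012 ]
70 240 260 [0.6929 0.111  0.012 ]
82 241 260 [0.6928 0.0991 0.012 ]
94 242 261 [0.6933 0.087  0.012 ]
106 241 261 [0.6922 0.0748 0.012 ]
118 241 261 [0.6916 0.0623 0.012 ]
130 242 261 [0.6915 0.0496 0.012 ]
142 242 260 [0.6903 0.0367 0.012 ]
154 241 261 [0.6897 0.0235 0.012 ]
166 241 261 [0.689  0.0101 0.012 ]
178 241 261 [ 0.6884 -0.0035  0.012 ]
190 242 261 [ 0.6883 -0.0174  0.012 ]
202 243 262 [ 0.6887 -0.0316  0.012 ]
214 243 262 [ 0.688  -0.0461  0.012 ]
226 244 262 [ 0.6879 -0.0608  0.012 ]
238 244 262 [ 0.6872 -0.0758  0.012 ]
250 244 262 [ 0.6865 -0.0911  0.012 ]
262 245 262 [ 0.6863 -0.1067  0.012 ]
274 247 262 [ 0.6868 -0.1227  0.012 ]
(array([ 0.1667, -0.0021, -0.0002]), array([ 0.06, -0.03, -0.27]))
(array([ 2.367e-01, -2.400e-03, -2.000e-04]), array([ 0.06, -0.03, -0.27]))
```

Call:
drive_tool([
  [[0.04, 0, -0.001], [0, 0, 0], 1],
  [[0.08, 0, -0.001], [0, 0, 0], 1],
  [[0.12, 0, -0.001], [0, 0, 0], 1],
  [[0.16, 0, -0.001], [0, 0, 0], 1],
  [[0.2, 0, -0.001], [0, 0, 0], 1],
  [[0.22, 0, -0.001], [0, 0, 0], 1],
  [[0.235, 0, -0.001], [0, 0, 0], 1],
  [[0.235, -0.01, -0.001], [0, 0, 0], 1],
  [[0.235, -0.021, -0.001], [0, 0, 0], 1],
  [[0.242, -0.021, -0.001], [0, 0, 0], 1],
  [[0.247, -0.021, -0.001], [0, 0, 0], 1],
  [[0.247, -0.021, -0.001], [0, 0, 0], 1],
])

```text
clock: 38.13
tool_pos: [0.6943, 0.0072, 0.0198]
orientation: [98.0, 89.7, 6.0]
force: [0.4, 0.5, 0.5]
opening: 0.0874
```

```bash
python3 - <<'E'
from h import *
o=ctrl.get_obs();print(o['tool_pos'],o['opening'],o['force'],o['clock'],o['joint_pos'].round(1),rows([.690,.006,.0165],down(-1.9)))
E
```

```text
[0.69428972 0.00718137 0.01982639] 0.08735068225543521 [0.42396875 0.46514484 0.48693867] 38.1333 [ 1.670e+01  3.220e+01 -9.800e+00  1.000e-01 -4.770e+01  1.613e+02] (array([ 0.0033, -0.0043,  0.0013]), array([-0.03, -0.05, -0.33]))
```

Call:
drive_tool([
  [[0.002, -0.004, 0.001], [0, 0, -0.3], 1],
  [[0.003, -0.004, 0.001], [0, 0, -0.3], 0.6],
  [[0.003, -0.004, 0.001], [0, 0, -0.3], 0],
  [[0.003, -0.004, 0.001], [0, 0, -0.3], 0],
  [[0.003, -0.004, 0.001], [0, 0, -0.3], 0],
  [[0.003, -0.004, 0.001], [0, 0, -0.3], 0],
  [[0.003, -0.004, 0.001], [0, 0, -0.3], 0],
  [[0.003, -0.004, 0.001], [0, 0, -0.3], 0],
  [[0.003, -0.004, 0.001], [0, 0, -0.3], 0],
  [[0.003, -0.004, 0.001], [0, 0, -0.3], 0],
  [[0.003, -0.004, 0.001], [0, 0, -0.3], 0],
  [[0.003, -0.004, 0.001], [0, 0, -0.3], 0],
  [[0.003, -0.004, 0.001], [0, 0, -0.3], 0],
])

```text
clock: 39.22
tool_pos: [0.6901, 0.0063, 0.0168]
orientation: [163.3, 90.0, 71.4]
force: [-0.3, 1.3, 0.2]
opening: 0.02
```

```bash
python3 - <<'E'
from h import *
o=ctrl.get_obs();print(o['tool_pos'],o['opening'],o['force'],o['clock'])
for p in ([.690,.006,.027],[.716,.006,.027],[.716,.006,.33],): print(rows(p,down(-1.9)))
E
```

```text
[0.69014432 0.00631347 0.01679405] 0.02004913455010145 [-0.31377366  1.25898727  0.16199344] 39.2167
(array([-0.0102, -0.0001,  0.0003]), array([-0.03, -0.04, -0.01]))
(array([-0.0102,  0.0259, -0.0006]), array([-0.03, -0.04, -0.01]))
(array([-0.3132,  0.0259, -0.0008]), array([-0.03, -0.04, -0.01]))
```

Call:
drive_tool([
  [[-0.005, 0, 0], [0, 0, 0], 0],
  [[-0.01, 0, 0], [0, 0, 0], 0],
  [[-0.01, 0.013, 0], [0, 0, 0], 0],
  [[-0.01, 0.026, 0], [0, 0, 0], 0],
  [[-0.015, 0.026, 0], [0, 0, 0], 0],
  [[-0.045, 0.026, 0], [0, 0, 0], 0],
  [[-0.08, 0.026, 0], [0, 0, 0], 0],
  [[-0.115, 0.026, 0], [0, 0, 0], 0],
  [[-0.15, 0.026, 0], [0, 0, 0], 0],
  [[-0.185, 0.026, 0], [0, 0, 0], 0],
  [[-0.22, 0.026, 0], [0, 0, 0], 0],
  [[-0.255, 0.026, 0], [0, 0, 0], 0],
  [[-0.29, 0.026, 0], [0, 0, 0], 0],
  [[-0.313, 0.026, -0.001], [0, 0, 0], 0],
  [[-0.313, 0.026, -0.001], [0, 0, 0], 0],
])

```text
clock: 40.47
tool_pos: [0.7176, 0.006, 0.3376]
orientation: [100.7, 89.4, 8.8]
force: [0.5, -0.8, -0.9]
opening: 0.0197
```

```bash
python3 - <<'E'
from h import *
import pickle
o=ctrl.get_obs();print(o['tool_pos'],o['opening'],o['force'],o['clock'],o['joint_pos'].round(1))
c=pickle.load(open('pics/w1.pkl','rb'));im=cv2.imread('pics/w1.png')
m=cv2.inRange(cv2.cvtColor(im,cv2.COLOR_BGR2HSV),(105,90,30),(130,255,255));m[:,430:]=0;m[240:]=0
k,l,st,ce=cv2.connectedComponentsWithStats(m)
for s in st[1:]:
    if s[4]>60:
        x,y,w,h,a=s;print(s,'+x base',atz(c,(x+w/2,y),.02).round(4),'-x cheek top',atz(c,(x+w/2,y+h),.056).round(4),'yrange top',atz(c,(x,y+h/2),.056)[1].round(4),atz(c,(x+w,y+h/2),.056)[1].round(4))
# candidates
for p in ([.62,.20,.33],[.5025,.2485,.33],[.5025,.2485,.12]): print(rows(p,down(-.5)))
E
```

```text
[0.71755013 0.00596876 0.33758922] 0.019692272263609346 [ 0.47409654 -0.84577514 -0.92061774] 40.4667 [ 1.60e+01  2.20e+01  1.69e+01  1.00e-01 -8.43e+01  1.62e+02]
[375 150  25  33 493] +x base [0.5797 0.0864 0.02  ] -x cheek top [0.5414 0.0942 0.056 ] yrange top 0.1122 0.0799
[173 191  22  42 706] +x base [0.5234 0.3697 0.02  ] -x cheek top [0.4734 0.3652 0.056 ] yrange top 0.3778 0.3484
[344 193  18  37 542] +x base [0.5191 0.1303 0.02  ] -x cheek top [0.4764 0.1356 0.056 ] yrange top 0.1491 0.1251
(array([ 0.0069, -0.1041, -0.1906]), array([-1.42, -0.1 , -0.59]))
(array([ 0.0058, -0.2231, -0.2352]), array([-1.42, -0.1 , -0.59]))
(array([ 0.2157, -0.2253, -0.2348]), array([-1.42, -0.1 , -0.59]))
```

Call:
drive_tool([
  [[0.006, -0.025, -0.026], [0, 0, -0.6], 0],
  [[0.006, -0.05, -0.052], [-0.4, 0, -0.6], 0],
  [[0.006, -0.075, -0.078], [-0.8, 0, -0.6], 0],
  [[0.006, -0.1, -0.104], [-1.2, 0, -0.6], 0],
  [[0.006, -0.125, -0.13], [-1.4, 0, -0.6], 0],
  [[0.006, -0.15, -0.156], [-1.4, 0, -0.6], 0],
  [[0.006, -0.175, -0.182], [-1.4, 0, -0.6], 0],
  [[0.006, -0.2, -0.208], [-1.4, 0, -0.6], 0],
  [[0.006, -0.225, -0.235], [-1.4, 0, -0.6], 0],
  [[0.006, -0.225, -0.235], [-1.4, 0, -0.6], 0],
  [[0.04, -0.225, -0.235], [-1.4, 0, -0.6], 0],
  [[0.075, -0.226, -0.235], [-1.4, 0, -0.6], 0],
  [[0.11, -0.226, -0.235], [-1.4, 0, -0.6], 0],
  [[0.145, -0.226, -0.235], [-1.4, 0, -0.6], 0],
  [[0.18, -0.227, -0.235], [-1.4, 0, -0.6], 0],
  [[0.216, -0.227, -0.235], [-1.4, 0, -0.6], 0],
  [[0.216, -0.227, -0.235], [-1.4, 0, -0.6], 0],
  [[0.216, -0.227, -0.235], [-1.4, 0, -0.6], 0],
])

```text
clock: 41.97
tool_pos: [0.4999, 0.2477, 0.1188]
orientation: [-63.8, 89.8, -154.3]
force: [1.0, 0.6, -1.5]
opening: 0.0197
```

```bash
python3 - <<'E'
from jb import *
o=ctrl.get_obs();print(o['tool_pos'],o['opening'],o['force'],o['clock'],o['joint_pos'].round(1))
C={n:ctrl.get_calibration(n) for n in('scene','side','wrist')};I={n:ctrl.snapshot(n) for n in C}
a=cv2.resize(I['side'][130:250,180:315],(400,356),interpolation=cv2.INTER_CUBIC);b=cv2.resize(I['scene'][170:270,312:432],(400,356),interpolation=cv2.INTER_CUBIC)
w=cv2.resize(I['wrist'],(320,240));cv2.imwrite('pics/c9.png',np.vstack([np.hstack([a,b]),np.hstack([w,np.zeros((240,480,3),np.uint8)])]))
R=Ro.from_euler('xyz',o['orientation'],degrees=True)
# predicted pixels of bar ends (bottom, +-.131 along -z_tool) & saddle cheeks
for n in('side','scene'):
    print(n,'sad pred +y,-y',proj(C[n],np.array([[.5,.364,.056],[.5,.134,.056]])).round(1), [ (round(d['confidence'],2),atz(C[n],d['pixel'],.044).round(4)) for d in ctrl.landmark_of(n,'saddles')[:1]])
E
```

```text
[0.49985135 0.24766116 0.11879929] 0.019683231948033182 [ 0.99138931  0.61997755 -1.54793056] 41.9667 [ 4.640e+01  1.520e+01 -2.230e+01 -1.000e-01 -5.270e+01  1.331e+02]
side sad pred +y,-y [[223.1 172.8]
 [252.  204.3]] [(0.8, array([0.4894, 0.2642, 0.044 ]))]
scene sad pred +y,-y [[413.5 205.6]
 [344.3 219.5]] [(0.56, array([0.4986, 0.2495, 0.044 ]))]
```

View pics/c9.png

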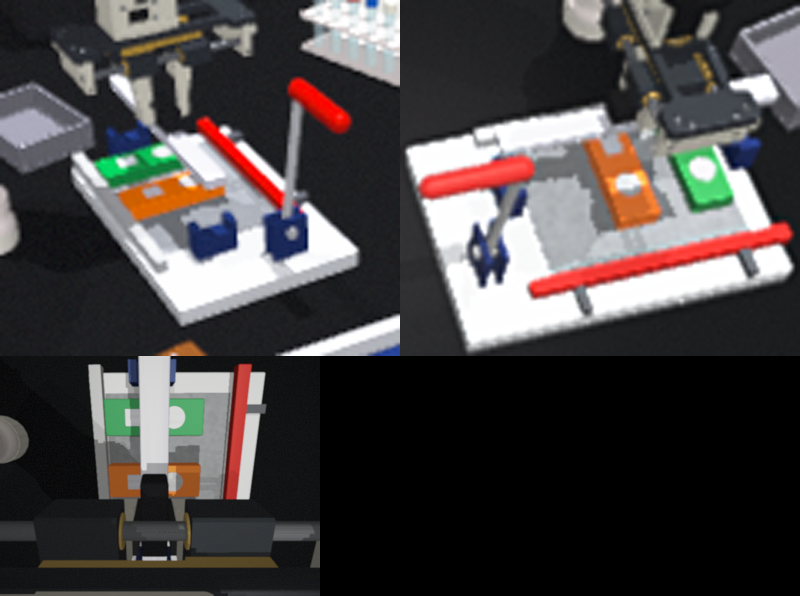

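```bash
python3 - <<'E'
from h import *
o=ctrl.get_obs();c=ctrl.get_calibration('wrist');im=ctrl.snapshot('wrist')
hsv=cv2.cvtColor(im,cv2.COLOR_BGR2HSV)
m=cv2.inRange(hsv,(105,90,25),(130,255,255));m[60:]=0
ys,xs=np.nonzero(m);print(ys.min(),ys.max(),xs.min(),xs.max())
for r in range(ys.min(),ys.max()+1,5):
    x=xs[ys==r];print(r,x.min(),x.max(),[atz(c,(x.min(),r),z)[:2].round(4).tolist() for z in(.02,.056)],[atz(c,(x.max()+1,r),z)[:2].round(4).tolist() for z in(.02,.056)])
u=o['tool_pos'][2]-.0168
for r in (10,30,60,100,140,180):
    x=np.nonzero(im[r,220:320].min(1)>150)[0]+220
    print('bar',r,x.min(),x.max(),atz(c,((x.min()+x.max()+1)/2,r),u+.012).round(4))
for lo,hi,n in(((45,80,30),(80,255,255),'g'),((8,110,40),(25,255,255),'o')):
    k=cv2.inRange(hsv,lo,hi);k[:, :150]=0;k[:,380:]=0;yy,xx=np.nonzero(k)
    for r in np.unique(yy)[5::15]:
        x=xx[yy==r];print(n,r,atz(c,(x.min(),r),.038)[:2].round(4),atz(c,(x.max()+1,r),.038)[:2].round(4))
print('row 110 profile fence',[(x,im[110,x].tolist()) for x in range(150,190,3)])
E
```

```text
5 52 222 309
5 231 308 [[0.4786, 0.3841], [0.4819, 0.3759]] [[0.5283, 0.3837], [0.5247, 0.3755]]
10 222 309 [[0.4727, 0.3813], [0.4768, 0.3735]] [[0.529, 0.3808], [0.5253, 0.373]]
15 222 309 [[0.4726, 0.3784], [0.4767, 0.371]] [[0.529, 0.3779], [0.5254, 0.3705]]
20 223 308 [[0.4731, 0.3755], [0.4771, 0.3685]] [[0.5285, 0.375], [0.5249, 0.368]]
25 223 309 [[0.473, 0.3725], [0.477, 0.3659]] [[0.5292, 0.372], [0.5255, 0.3655]]
30 226 305 [[0.4748, 0.3696], [0.4786, 0.3634]] [[0.5266, 0.3691], [0.5233, 0.363]]
35 226 305 [[0.4747, 0.3666], [0.4785, 0.3608]] [[0.5267, 0.3661], [0.5233, 0.3604]]
40 226 305 [[0.4746, 0.3636], [0.4784, 0.3582]] [[0.5267, 0.3631], [0.5234, 0.3578]]
45 227 305 [[0.4751, 0.3606], [0.4788, 0.3556]] [[0.5268, 0.3601], [0.5234, 0.3552]]
50 231 301 [[0.4776, 0.3575], [0.481, 0.353]] [[0.5242, 0.3571], [0.5212, 0.3526]]
bar 10 243 297 [0.5032 0.36   0.1173]
bar 30 243 319 [0.5077 0.3526 0.1173]
bar 60 220 319 [0.5029 0.3413 0.1173]
bar 100 220 319 [0.5027 0.3253 0.1173]
bar 140 245 295 [0.5028 0.3084 0.1173]
bar 180 246 294 [0.5026 0.2905 0.1173]
g 80 [0.448  0.3382
[... 152 characters left out ...]
 [0.5566 0.2653]
o 207 [0.4474 0.2558] [0.5571 0.2547]
o 222 [0.4473 0.2449] [0.5569 0.2439]
o 237 [0.4473 0.2339] [0.5568 0.2328]
o 277 [0.459  0.2029] [0.5452 0.202 ]
o 292 [0.4561 0.1909] [0.5478 0.1899]
o 307 [0.4547 0.1785] [0.549  0.1775]
o 322 [0.454  0.1658] [0.5495 0.1648]
o 337 [0.4548 0.1527] [0.5493 0.1517]
o 363 [0.4076 0.1298] [0.5868 0.1279]
row 110 profile fence [(150, [15, 13, 15]), (153, [19, 19, 20]), (156, [19, 17, 11]), (159, [16, 17, 13]), (162, [149, 150, 151]), (165, [192, 194, 194]), (168, [191, 194, 193]), (171, [193, 194, 194]), (174, [193, 195, 194]), (177, [194, 196, 196]), (180, [191, 193, 193]), (183, [84, 109, 79]), (186, [98, 162, 70]), (189, [100, 163, 74])]
```

Call:
drive_tool([
  [[0.01, -0.0014, -0.001], [0, 0, 0], 0],
  [[0.02, -0.0014, -0.001], [0, 0, 0], 0],
  [[0.03, -0.0014, -0.001], [0, 0, 0], 0],
  [[0.038, -0.0014, -0.001], [0, 0, 0], 0],
  [[0.044, -0.0014, -0.001], [0, 0, 0], 0],
  [[0.049, -0.0014, -0.001], [0, 0, 0], 0],
  [[0.053, -0.0014, -0.001], [0, 0, 0], 0],
  [[0.053, -0.0014, -0.001], [0, 0, 0], 0],
  [[0.053, -0.0014, -0.001], [0, 0, 0], 0],
])

```text
clock: 43.02
tool_pos: [0.5004, 0.2508, 0.0686]
orientation: [151.3, 89.7, 60.8]
force: [0.1, -0.4, -2.0]
opening: 0.0196
```

```bash
python3 - <<'E'
from h import *
o=ctrl.get_obs();print(o['tool_pos'],o['opening'],o['force'],o['moment'],o['clock'],rows([.4985,.2487,.0608],down(-.4)))
c=ctrl.get_calibration('wrist');im=ctrl.snapshot('wrist');u=o['tool_pos'][2]-.0168
m=cv2.inRange(cv2.cvtColor(im,cv2.COLOR_BGR2HSV),(105,90,25),(130,255,255));m[70:]=0
for r in (2,6,10,15,20,25,30,40,50):
    b=np.nonzero(im[r,225:310].min(1)>140)[0]+225;x=np.nonzero(m[r])[0]
    print(r,'bar',(b.min(),b.max(),(b.min()+b.max()+1)/2) if len(b) else None,'navy',(x.min(),x.max(),(x.min()+x.max()+1)/2) if len(x) else None)
E
```

```text
[0.50041932 0.25077482 0.06861831] 0.01955097485850925 [ 0.0609523  -0.43370941 -2.00882851] [-0.07915301 -0.13255697 -0.02814186] 43.0167 (array([ 0.0078, -0.0019,  0.0021]), array([-0.11, -0.22, -0.12]))
2 bar (np.int64(243), np.int64(297), np.float64(270.5)) navy (np.int64(211), np.int64(324), np.float64(268.0))
6 bar (np.int64(243), np.int64(297), np.float64(270.5)) navy (np.int64(212), np.int64(324), np.float64(268.5))
10 bar (np.int64(243), np.int64(297), np.float64(270.5)) navy (np.int64(212), np.int64(323), np.float64(268.0))
15 bar (np.int64(243), np.int64(297), np.float64(270.5)) navy (np.int64(215), np.int64(321), np.float64(268.5))
20 bar (np.int64(243), np.int64(297), np.float64(270.5)) navy (np.int64(215), np.int64(321), np.float64(268.5))
25 bar (np.int64(243), np.int64(296), np.float64(270.0)) navy (np.int64(215), np.int64(321), np.float64(268.5))
30 bar (np.int64(243), np.int64(296), np.float64(270.0)) navy (np.int64(216), np.int64(319), np.float64(268.0))
40 bar (np.int64(243), np.int64(296), np.float64(270.0)) navy (np.int64(224), np.int64(312), np.float64(268.5))
50 bar (np.int64(225), np.int64(309), np.float64(267.5)) navy None
```

Call:
drive_tool([
  [[0.002, -0.001, 0.002], [0, 0, 0], 0],
  [[0.004, -0.001, 0.002], [0, 0, 0], 0],
  [[0.006, -0.001, 0.002], [0, 0, 0], 0],
  [[0.007, -0.001, 0.002], [0, 0, 0], 0],
  [[0.008, -0.001, 0.002], [0, 0, 0], 0],
  [[0.0085, -0.001, 0.002], [0, 0, 0], 0],
  [[0.0085, -0.001, 0.002], [0, 0, 0], 0],
])

```text
clock: 43.65
tool_pos: [0.4996, 0.249, 0.0607]
orientation: [147.8, 89.7, 57.3]
force: [-1.9, 0.0, 2.6]
opening: 0.0199
```

```bash
python3 - <<'E'
from h import *
o=ctrl.get_obs();print(o['tool_pos'],o['opening'],o['force'],o['moment'],o['clock'],rows([.4996,.2487,.0608],down(-.4)))
E
```

```text
[0.49961634 0.24899112 0.06072117] 0.01985339536491824 [-1.8596368   0.01289899  2.59246701] [-0.3372916   0.44197039 -0.03067046] 43.65 (array([-0.0001, -0.    ,  0.0003]), array([-0.1 , -0.24, -0.15]))
```

Call:
drive_tool([
  [[0, 0, 0], [0, 0, 0], 0.3],
  [[0, 0, 0], [0, 0, 0], 0.4],
  [[0, 0, 0], [0, 0, 0], 0.5],
  [[0, 0, 0], [0, 0, 0], 0.5],
  [[-0.01, 0, 0], [0, 0, 0], 0.5],
  [[-0.03, 0, 0], [0, 0, 0], 0.5],
  [[-0.06, 0, 0], [0, 0, 0], 0.5],
  [[-0.1, 0, 0], [0, 0, 0], 0.5],
  [[-0.14, 0, 0], [0, 0, 0], 0.5],
  [[-0.18, 0, 0], [0, 0, 0], 0.5],
  [[-0.22, 0, 0], [0, 0, 0], 0.5],
  [[-0.26, 0, 0.04], [0, 0, 0], 0.5],
  [[-0.28, 0, 0.08], [0, 0, 0], 0.5],
  [[-0.28, 0, 0.08], [0, 0, 0], 0.5],
])

```text
clock: 44.82
tool_pos: [0.4986, 0.1656, 0.3456]
orientation: [130.5, 89.4, 40.0]
force: [0.1, 0.6, 0.1]
opening: 0.0439
```

```bash
python3 - <<'E'
from h import *
o=ctrl.get_obs();print(o['tool_pos'],o['opening'],o['force'],o['clock'])
C={n:ctrl.get_calibration(n) for n in('scene','side','wrist')};I={n:ctrl.snapshot(n) for n in C}
a=cv2.resize(I['side'][130:250,180:315],(400,356),interpolation=cv2.INTER_CUBIC);b=cv2.resize(I['wrist'],(400,300));b=cv2.copyMakeBorder(b,0,56,0,0,0)
cv2.imwrite('pics/c10.png',np.hstack([a,b]))
for n in C:
  for k,h in(('bar',.044),('lever_grip',.199),('jar_white',0),('beaker',0)):
    for d in ctrl.landmark_of(n,k)[:1]: print(n,k,round(d['confidence'],2),atz(C[n],d['pixel'],h).round(4))
c=C['wrist'];hsv=cv2.cvtColor(I['wrist'],cv2.COLOR_BGR2HSV)
for lo,hi,n,y in(((45,80,30),(80,255,255),'g',.324),((8,110,40),(25,255,255),'o',.248)):
    k=cv2.inRange(hsv,lo,hi)
    for dy in(-.012,0,.012):
        p=proj(c,np.array([.5,y+dy,.038])).astype(int);
        if not 0<=p[1]<420: continue
        x=np.nonzero(k[p[1],max(0,p[0]-130):p[0]+130])[0]+max(0,p[0]-130)
        if len(x): print(n,dy,atz(c,(x.min(),p[1]),.038)[:2].round(4),atz(c,(x.max()+1,p[1]),.038)[:2].round(4))
E
```

```text
[0.49855136 0.1656006  0.34555176] 0.04385573911706377 [0.1142846  0.57145875 0.14331843] 44.8167
scene bar 0.95 [0.4966 0.2627 0.044 ]
scene lever_grip 0.71 [0.5697 0.0503 0.199 ]
scene jar_white 0.74 [0.4727 0.2677 0.    ]
scene beaker 0.61 [ 0.3145 -0.2951  0.    ]
side bar 0.7 [0.4867 0.244  0.044 ]
side lever_grip 0.76 [0.5804 0.0641 0.199 ]
side jar_white 0.76 [0.2932 0.2747 0.    ]
side beaker 0.97 [ 0.3036 -0.2939  0.    ]
wrist bar 0.94 [0.5005 0.248  0.044 ]
wrist jar_white 0.92 [0.3091 0.2919 0.    ]
g -0.012 [0.4476 0.313 ] [0.5581 0.3122]
g 0 [0.4481 0.3247] [0.5578 0.3238]
g 0.012 [0.4475 0.3372] [0.5574 0.3364]
o -0.012 [0.4479 0.2368] [0.5576 0.2358]
o 0 [0.4472 0.2485] [0.5573 0.2475]
o 0.012 [0.4477 0.2611] [0.557  0.2602]
```

View pics/c10.png

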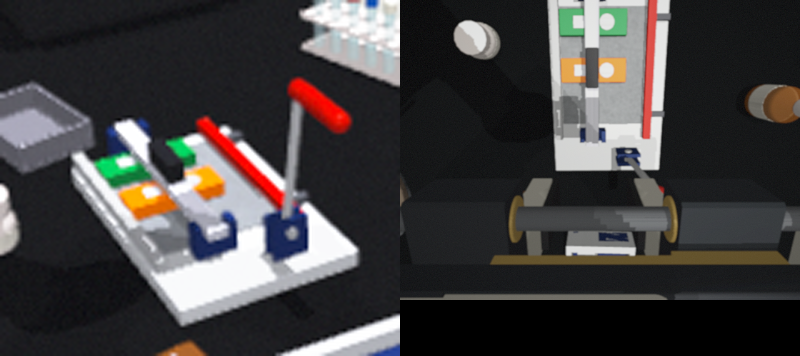

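```bash
python3 -c "
from plant import ctrl
print(ctrl.close_job())"
```

```text
the job is handed in; nothing more can be done
None
```

The job is done and handed in at about 45 s of the 210 s allowed. Only the green and orange blocks were there; the third tray pocket was empty, so there was no blue block to place.

**What I did:**
- I rocked both blocks up out of the tray and laid them face up, side by side on the jig bed.
- I pulled the lever until it met its stop (about 1.01 rad by the arc, with a jump in force). I eased it back at about 0.3 rad/s and let go only at home.
- I lifted the retaining bar by its grip block, set it in both saddles, and let go.

**Last checks:**
- **Blocks:** in the wrist camera the fence ends of the two blocks agree to within about 1 mm (x about 0.4475 m) and the blocks are square. Before the bar went in, the picture showed no visible gap to the fence.
- **Bar:** it shows resting in both saddles. It reached seat height (TCP at 61 mm) with light contact, and the wrist camera puts its centre at (0.5005, 0.248), about 1 mm from where I set it down.
- **Lever:** it stands at home and nothing is touching it.
- **Jar and beaker:** the jar shows where it was in the side and wrist views, about 11 to 19 mm off its first reading in the side view. The beaker is within about 10 mm of its first reading in the scene and side views.

**Failed or disagreed:**
- My first grasp of the green block, with the tool tilted 38°, stopped at the joint limits before reaching it. I redid it at 22°.
- The scene camera's last jar reading was about 17 cm away, on the jig, which I take to be a false detection.
- The scene and side views put the bar and lever 5 to 15 mm off the wrist camera's values. After the lever stroke they also showed the green block turned by about 4°. The later wrist close-ups did not bear this out, and I relied on those.

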